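# Right a fallen lever-lid tin against the rack and seat it

### The arm

A 6-joint arm with a two-finger parallel gripper is mounted at the origin on a cart in front of the work surface, level with it; the furniture and walls round the work are solid. World frame = base frame: x ahead of the robot, y to its left, z up, the work surface at z = 0. Lengths are in m, angles in rad, forces in N, time in s.
With the tool pointing down it reaches from about 0.225 to 0.875 m from the base axis. Payload 3.4 kg.
Tool frame: the origin (TCP) lies at the very end of the fingers, on their centre line; the grasp point (between the pads) lies behind it (manip.grasp_offset is the z of the grasp point in the tool frame, in m); z points along the fingers, y is the line along which they close (so a half turn about z gives the same grasp; the last joint's range is limited). The gripper opens to 85 mm and grips with 20 to 120 N. Pads are 22 mm wide; open, the fingers measure 114 mm over their backs; the gripper's body (76 mm by 85 mm) begins 54 mm behind the grasp point. The pads swing forward as they close: fully open they stand 13 mm farther back than shut.
Start: joints at [1.14, 0.276, 1.505, -0, 1.361, -0.121], TCP at [0.175, 0.548, 0.231] pointing down, gripper open.
Joint ranges: [-2.89, 2.89], [-0.75, 2.08], [0.22, 2.7], [-1.18, 4.32], [0.11, 2.71], [-2.7, 2.7]. Speed limits (rad/s): [2.57, 2.57, 3.14, 3.14, 3.14, 3.14].

### API

Orientations are given as a unit quaternion [w, x, y, z].
In Python, from rig import manip gives the robot as it stands.
- The arm moves only by the shell command python3 -m pendant 'ROWS' [FORCE]. ROWS is JSON, a list of rows, each an object of numbers: "dx", "dy", "dz": the shift along the tool's x, y, z in m; "rx", "ry", "rz": the turn, a rotation vector about the tool's x, y, z in degrees; "hand": the finger opening in m, from 0 to 0.0854. In form: [{"dx": .., "dy": .., "dz": .., "rx": .., "ry": .., "rz": .., "hand": ..}, ...]. A call has 1 to 12 rows; each row shifts and turns the commanded pose from where the row before left it, along the tool's axes as they then stand; what a row does not reach is not made up. A row lasts 1/12 s, in which the tool goes at most 41.7 mm and 7.16 degrees, less where a joint would pass 70% of its speed; a pose out of reach is approached as far as the arm can. A call is refused whole if a number of a shift passes 0.0417 or a number of a turn 7.16, either way. A call with a gripper value outside its range is refused whole. The fingers move at their own pace and stop on an object; FORCE is the grip in N (left out, the last holds). Time passes only in rows, so rows that do not move let the fingers close. It gives the time, the measured TCP pose, the force, the opening and the grip force at its end, in the units of the state.
- manip.get_state(): the state, without advancing time (a new reading comes with each control period).
- manip.get_image(name): name is "side" or "top"; returns a dict with "frame" (400x640x3 uint8, red, green, blue), "fx", "fy", "cx", "cy" (pixels), "distortion" ([k1, k2, p1, p2, k3] as OpenCV has them; the pictures are not rectified), "position" and "attitude" of the camera in the world. Camera axes: x right, y up, looking along -z (the intrinsics and any distortion apply to the point x, -y, -z); pixel columns grow to the right and rows downward; lengths in m; the calibration is good to about 2 mm. A picture is of the moment at which its call begins. There is no depth.
- manip.sign_off(): hands the job in; it is judged then, once.
The state is a dict: "clock": time; "qpos": joint angles; "qd": joint speeds; "effort": joint torques, N m; "position": TCP position; "ee_rot": TCP orientation; "contact_force": force on the tool from outside, world axes, zero at the start; "moment": the same for the moment, N m; "width": finger opening in m; "gripper_force": force on a finger pad.
Only numpy, scipy, OpenCV 4.12 (cv2) and the standard library are available. Lean on these libraries where they do the work, as an engineer would, in place of code of your own. Each camera call takes 0.05 s, during which the arm holds its last target. There are 200 camera calls.

### The job

The tin of sealer lying in the finish rack is too fat to grip: right it without lifting it off the rack, by pushing its lid end up and towards the back board until it stands against the board, then slide it along the board until its foot drops into the empty round seat next to the other tin. Push gently, the thin tin dents easily, and leave the other tin standing in its own seat.

Things in the scene. Friction and masses are not known exactly. Their poses are not given: they have to be found in the camera images.
- tin: fallen lever-lid tin, sheet metal with paper wrap, 98 mm diameter, 118 mm tall, 0.4 to 0.8 kg; lies on the rack, lid to the robot, foot 10 to 50 mm from the back board, up to 0.25 rad askew. Origin: centre of its foot; z along its axis, foot to lid. Lid 6 mm below the 7 mm wide rim. Foot on the board, it swings up by itself once tipped past 50 degrees or so; friction can jam it before.
- neighbour_tin: an equal tin standing in the other seat; origin at the centre of its foot, z up.
- rack: waxed plywood rack fixed to the bench, friction about 0.3; base 200 x 430 x 14 mm (depth x, length y); origin: centre of its underside, x to the back board, y to the end cheek (62 mm high, inner face y = 203 mm). Back board: front face x = 84 mm, top 112 mm above the bench, whole length. Round seats 104 mm wide, 6 mm deep, cork floor, at x = 33 mm: y = 38 (empty), y = 150 mm.
- seat (a point): centre of the floor of the empty seat, 6 mm below the base's top and 51 mm in front of the back board, so a tin sliding along the board drops in; axes as the rack's.
- wall (a point): point on the foot of the back board's front face, at the base's top, 148 mm from the empty seat's centre along the board; axes as the rack's: x points into the board, y along it towards the seats.

How it is judged:
On the way:
1. the tin stands upright against the back board (angle between tin's own z axis and vertical below 0.1 rad and x of tin in the frame of wall above -0.07 m), for 0.2 s.
At the end, for the whole second after the job is handed in: The tin stands upright (within 0.04 rad) and at rest in the empty seat: foot centre within 6 mm of the seat's centre and within 2 mm of its floor; the other tin still stands in its seat, moved less than 10 mm (horizontal distance between tin and seat below 0.006 m and z of tin in the frame of seat below 0.002 m and angle between each of tin, neighbour_tin's own z axis and vertical below 0.04 rad and linear speed of tin below 0.01 m/s and distance of neighbour_tin from where it was at the start of the episode below 0.01 m); the robot touches nothing.
It fails at once if the fingers press on the tin with more than 50 N (contact force between the fingers and tin above 50 N).
It fails at once if the tin is lifted off the rack (z of tin in the frame of rack above 0.085 m).
It also fails if it takes over 70 s, if anything falls off the work surface, if the arm or the gripper's body presses on something with over 40 N, if the wrist force passes 120 N, or if a joint passes its speed limit or range.

## Working session

There is one attempt and no reset: what is moved stays moved. The work goes in short steps, Python scripts to look and compute and a shell command to move; the robot and the scene stay as the last step left them, time stands still between calls to the robot, and variables do not carry over. Pictures are saved under pics/ and viewed, at most 10 in all, crops included, and the job is handed in when it is done.

```bash
mkdir -p pics; ls
cat > h.py <<'E'
import numpy as np, cv2
from scipy.spatial.transform import Rotation as R
from rig import manip
def rot(q): return R.from_quat([q[1],q[2],q[3],q[0]])
def snap(name,fn=None):
    im=manip.get_image(name)
    if fn: cv2.imwrite('pics/'+fn,im['frame'][:,:,::-1])
    return im
def K(im): return np.array([[im['fx'],0,im['cx']],[0,im['fy'],im['cy']],[0,0,1.]])
def ray(im,uv):
    p=cv2.undistortPoints(np.array(uv,float).reshape(-1,1,2),K(im),np.array(im['distortion'],float)).reshape(-1,2)
    d=np.c_[p[:,0],-p[:,1],-np.ones(len(p))]
    return np.array(im['position']),rot(im['attitude']).apply(d)
def plane(im,uv,z):
    o,d=ray(im,uv); return o+d*((z-o[2])/d[:,2])[:,None]
def proj(im,P):
    c=rot(im['attitude']).inv().apply(np.atleast_2d(P)-np.array(im['position']))
    c=c*[1,-1,-1]
    return cv2.projectPoints(c.reshape(-1,1,3),np.zeros(3),np.zeros(3),K(im),np.array(im['distortion'],float))[0].reshape(-1,2)
E
python3 - <<'E'
from h import *
for n in('side','top'):
    im=snap(n,n+'0.png'); print(n,im['position'],im['attitude'],im['fx'],im['distortion'])
s=manip.get_state(); print(s,manip.grasp_offset)
E
```

```text
pics
side [ 0.26497575 -0.50106848  0.56545864] [ 0.86821859  0.44420953 -0.10779318 -0.19301553] 406.70314079832303 [-0.0049807  0.         0.         0.         0.       ]
top [0.51659563 0.12364505 0.93302856] [ 0.71461722  0.04016031 -0.03193828 -0.69763122] 416.0515903696115 [-0.02935423  0.          0.          0.          0.        ]
{'clock': 0.1, 'qpos': array([ 1.13997055e+00,  2.76553082e-01,  1.50602896e+00, -3.21733958e-05,
        1.36075095e+00, -1.21030685e-01]), 'qd': array([-0.00081085,  0.00041161, -0.00222911,  0.0008688 , -0.00089662,
       -0.00164094]), 'effort': array([ 2.12064333e-03, -4.17702484e+01, -2.46403885e+01, -7.76730053e-05,
        5.83109184e-03, -5.84067919e-06]), 'position': array([0.17511932, 0.54716001, 0.23050515]), 'ee_rot': array([-2.21933571e-04,  1.54275484e-01,  9.88027488e-01, -8.41537573e-04]), 'contact_force': array([-0.10333213, -0.53454424,  0.97675748]), 'moment': array([0.03144893, 0.00936166, 0.01706842]), 'gripper_force': 0.0, 'width': 0.08500038968824} -0.0187
```

View pics/top0.png

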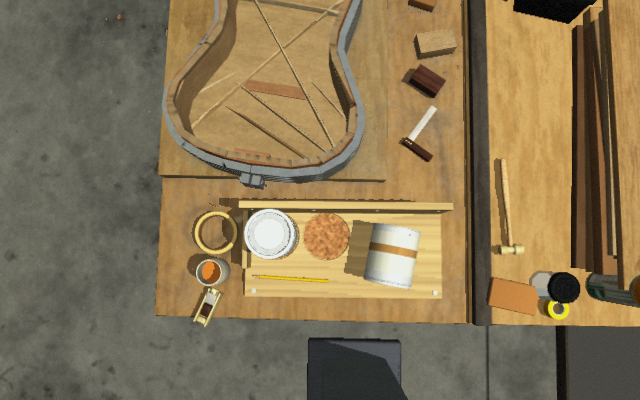

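View pics/side0.png

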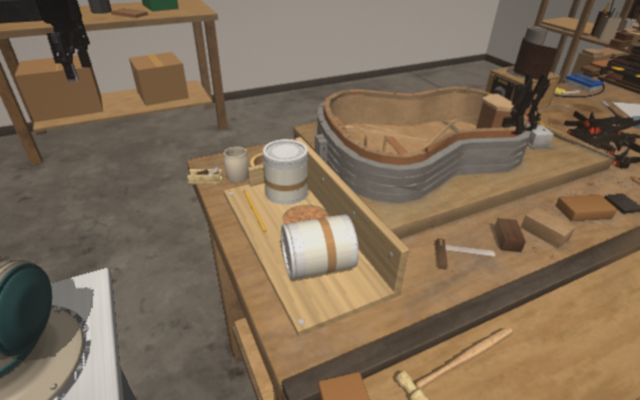

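The top view shows the back board across (240–452, 200–210), the cheek and neighbour tin at left (271, 233), the empty cork seat at (326, 237), and the fallen tin at (391, 254) with its lid facing down-image, toward the robot. In the side view the fallen tin is at (320, 246), lid to the left. Next I'll measure.

Run:
```python
from h import *
im=snap('top'); f=im['frame']
cv2.imwrite('pics/crop.png',cv2.resize(f[190:305,235:455][:,:,::-1],None,fx=3.6,fy=3.6,interpolation=cv2.INTER_CUBIC))
hsv=cv2.cvtColor(f,cv2.COLOR_RGB2HSV)
# cork seat
m=((hsv[:,:,0]<14)&(hsv[:,:,1]>110)&(hsv[:,:,2]>90)).astype(np.uint8); m[:205]=0;m[265:]=0;m[:,:296]=0;m[:,355:]=0
c=max(cv2.findContours(m,0,1)[0],key=cv2.contourArea); e=cv2.fitEllipse(c); print('cork',e,plane(im,e[0],.008))
```

```text
Traceback (most recent call last):
cv2.error: OpenCV(4.12.0) /io/opencv/modules/imgproc/src/shapedescr.cpp:361: error: (-201:Incorrect size of input array) There should be at least 5 points to fit the ellipse in function 'fitEllipseNoDirect'
```

View pics/crop.png

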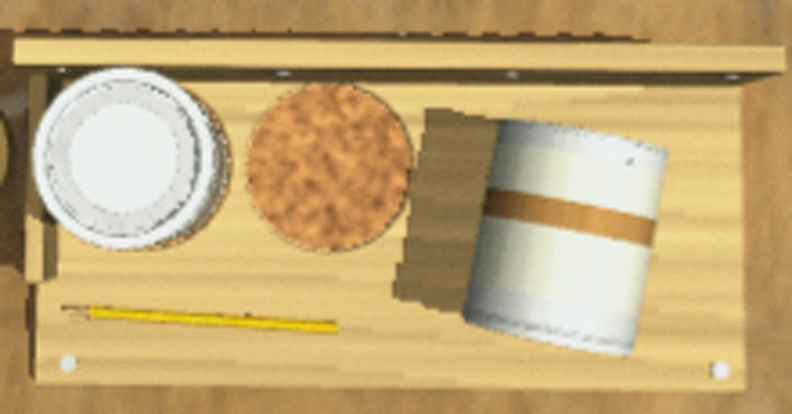

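The crop shows the cork seat centred at crop (330,166). The tin's silhouette corners are foot (499,121) and (667,150), lid (466,321) and (630,355). The base front corners are (36,382) and (745,390).

Run:
```python
from h import *
im=snap('top')
u=lambda L:(np.array(L,float)+.5)/3.6-.5+np.array([235,190])
print('cork',plane(im,u([[330,166]]),.008))
fr=plane(im,u([[36,382],[745,390]]),.014); print('front',fr,np.linalg.norm(fr[0]-fr[1]))
bt=plane(im,u([[15,64],[785,72]]),.112); print('board top',bt,np.linalg.norm(bt[0]-bt[1]))
ey=(bt[0]-bt[1]+fr[0]-fr[1])[:2]; ey/=np.linalg.norm(ey); ex=np.array([ey[1],-ey[0]])
print('yaw of rack x',np.arctan2(ex[1],ex[0]))
t=plane(im,u([[499,121],[667,150],[466,321],[630,355]]),.063)[:,:2]
foot=(t[0]+t[1])/2; lid=(t[2]+t[3])/2; print('foot',foot,'lid',lid,np.linalg.norm(foot-lid),np.linalg.norm(t[0]-t[1]),np.linalg.norm(t[2]-t[3]))
seat=plane(im,u([[330,166]]),.008)[0,:2]
for n,p in dict(foot=foot,lid=lid,fr0=fr[0,:2],fr1=fr[1,:2],bt0=bt[0,:2],bt1=bt[1,:2]).items(): d=p-seat; print(n,'rel seat x,y',d@ex,d@ey)
d=foot-lid; print('tin dir yaw',np.arctan2(d[1],d[0]))
S=manip.get_state(); print(rot(S['ee_rot']).as_matrix().round(3))
```

```text
cork [[0.54591349 0.11838573 0.008     ]]
front [[ 0.4106588   0.2934944   0.014     ]
 [ 0.41661807 -0.13518868  0.014     ]] 0.42872449790036465
board top [[ 0.59458272  0.294258    0.112     ]
 [ 0.60014958 -0.13023451  0.112     ]] 0.42452900853152975
yaw of rack x 0.013508853992429347
foot [ 0.56534197 -0.02767892] lid [ 0.44874448 -0.00842493] 0.11817651726649957 0.09869769281787814 0.09568304523917683
foot rel seat x,y 0.01745359768064487 -0.14631377258604755
lid rel seat x,y -0.09887315654251136 -0.12548649515608398
fr0 rel seat x,y -0.13287690429567878 0.17691976915858043
fr1 rel seat x,y -0.1327090227050864 -0.25180469587192295
bt0 rel seat x,y 0.05104054897526753 0.17519877247233342
bt1 rel seat x,y 0.05087266738467512 -0.2493302028644923
tin dir yaw -0.16365518412479552
[[-0.952  0.305 -0.001]
 [ 0.305  0.952 -0.001]
 [ 0.    -0.001 -1.   ]]
```

Everything is consistent: the foot is 33 mm from the board and 0.18 rad askew. I'll bring the closed fingers round to face the lid, pitched about 20° down.

```bash
python3 -m pendant '[{"rz":-4.2,"hand":0},{"rz":-4.2,"hand":0},{"dx":-0.0214,"dy":-0.0314},{"dx":-0.0214,"dy":-0.0314},{"dx":-0.0214,"dy":-0.0314},{"dx":-0.0214,"dy":-0.0314},{"dx":-0.0214,"dy":-0.0314},{"dx":-0.0214,"dy":-0.0314},{"dx":-0.0214,"dy":-0.0314},{"dx":-0.0214,"dy":-0.0314}]' 20
python3 -m pendant '[{"dx":-0.0214,"dy":-0.0314},{"dx":-0.0214,"dy":-0.0314},{"dx":-0.0214,"dy":-0.0314},{"dx":-0.0214,"dy":-0.0314},{"dx":-0.0214,"dy":-0.0314},{"dx":-0.0214,"dy":-0.0314},{"dx":-0.0214,"dy":-0.0314},{"dx":-0.0214,"dy":-0.0314}]'
python3 -m pendant '[{"ry":-7},{"ry":-7},{"ry":-7},{"ry":-7},{"ry":-7},{"ry":-7},{"ry":-7},{"ry":-7},{"ry":-7},{"ry":-7},{},{}]'
```

```text
invalid input
invalid input
invalid input
```

```bash
python3 -m pendant '[{"dx":0,"dy":0,"dz":0,"rx":0,"ry":0,"rz":-4.2,"hand":0},{"dx":0,"dy":0,"dz":0,"rx":0,"ry":0,"rz":-4.2,"hand":0},{"dx":-0.0214,"dy":-0.0314,"dz":0,"rx":0,"ry":0,"rz":0,"hand":0},{"dx":-0.0214,"dy":-0.0314,"dz":0,"rx":0,"ry":0,"rz":0,"hand":0},{"dx":-0.0214,"dy":-0.0314,"dz":0,"rx":0,"ry":0,"rz":0,"hand":0},{"dx":-0.0214,"dy":-0.0314,"dz":0,"rx":0,"ry":0,"rz":0,"hand":0},{"dx":-0.0214,"dy":-0.0314,"dz":0,"rx":0,"ry":0,"rz":0,"hand":0},{"dx":-0.0214,"dy":-0.0314,"dz":0,"rx":0,"ry":0,"rz":0,"hand":0},{"dx":-0.0214,"dy":-0.0314,"dz":0,"rx":0,"ry":0,"rz":0,"hand":0},{"dx":-0.0214,"dy":-0.0314,"dz":0,"rx":0,"ry":0,"rz":0,"hand":0}]' 20
```

```text
clock: 1.03
position: [0.3036, 0.2703, 0.2313]
ee_rot: [0.0, 0.081, 0.997, 0.0]
contact_force: [0.8, 0.2, -0.6]
width: 0.0003
gripper_force: 0.0
```

```bash
python3 -m pendant '[{"dx":-0.0214,"dy":-0.0314,"dz":0,"rx":0,"ry":0,"rz":0,"hand":0},{"dx":-0.0214,"dy":-0.0314,"dz":0,"rx":0,"ry":0,"rz":0,"hand":0},{"dx":-0.0214,"dy":-0.0314,"dz":0,"rx":0,"ry":0,"rz":0,"hand":0},{"dx":-0.0214,"dy":-0.0314,"dz":0,"rx":0,"ry":0,"rz":0,"hand":0},{"dx":-0.0214,"dy":-0.0314,"dz":0,"rx":0,"ry":0,"rz":0,"hand":0},{"dx":-0.0214,"dy":-0.0314,"dz":0,"rx":0,"ry":0,"rz":0,"hand":0},{"dx":-0.0214,"dy":-0.0314,"dz":0,"rx":0,"ry":0,"rz":0,"hand":0},{"dx":-0.0214,"dy":-0.0314,"dz":0,"rx":0,"ry":0,"rz":0,"hand":0}]'
python3 -m pendant '[{"dx":0,"dy":0,"dz":0,"rx":0,"ry":-7,"rz":0,"hand":0},{"dx":0,"dy":0,"dz":0,"rx":0,"ry":-7,"rz":0,"hand":0},{"dx":0,"dy":0,"dz":0,"rx":0,"ry":-7,"rz":0,"hand":0},{"dx":0,"dy":0,"dz":0,"rx":0,"ry":-7,"rz":0,"hand":0},{"dx":0,"dy":0,"dz":0,"rx":0,"ry":-7,"rz":0,"hand":0},{"dx":0,"dy":0,"dz":0,"rx":0,"ry":-7,"rz":0,"hand":0},{"dx":0,"dy":0,"dz":0,"rx":0,"ry":-7,"rz":0,"hand":0},{"dx":0,"dy":0,"dz":0,"rx":0,"ry":-7,"rz":0,"hand":0},{"dx":0,"dy":0,"dz":0,"rx":0,"ry":-7,"rz":0,"hand":0},{"dx":0,"dy":0,"dz":0,"rx":0,"ry":-7,"rz":0,"hand":0},{"dx":0,"dy":0,"dz":0,"rx":0,"ry":0,"rz":0,"hand":0}]'
cat > w.py <<'E'
# world goal -> tool-axis shift, and turn left to (psi,p)
from h import *
import sys
def pose(psi,p):
    z=np.array([np.cos(p)*np.cos(psi),np.cos(p)*np.sin(psi),-np.sin(p)]); y=np.array([-np.sin(psi),np.cos(psi),0]); return R.from_matrix(np.c_[np.cross(y,z),y,z])
def go(P,psi,p):
    s=manip.get_state(); r=rot(s['ee_rot'])
    print('pos',s['position'].round(4),'F',s['contact_force'].round(1),'shift mm',(r.inv().apply(np.array(P)-s['position'])*1e3).round(1),'turn',(r.inv()*pose(psi,np.radians(p))).as_rotvec(degrees=True).round(2),'t',round(s['clock'],2))
if __name__=='__main__': go([float(v) for v in sys.argv[1:4]],float(sys.argv[4]),float(sys.argv[5]))
E
python3 w.py 0.404 -0.001 0.0855 -0.164 20
```

```text
clock: 1.7
position: [0.4318, -0.0056, 0.2314]
ee_rot: [0.0, 0.082, 0.997, 0.0]
contact_force: [0.2, 0.8, -0.3]
width: 0.0002
gripper_force: 0.0
clock: 2.62
position: [0.4278, 0.0091, 0.2386]
ee_rot: [0.437, 0.065, 0.897, -0.015]
contact_force: [-0.5, 0.4, 0.0]
width: 0.0001
gripper_force: 0.0
pos [0.4278 0.0091 0.2386] F [-0.5  0.4  0. ] shift mm [133.7 -17.6  76.9] turn [  2.54 -18.25  -0.53] t 2.62
```

Run:
```python
from h import *
s=manip.get_state(); print(s['qpos'].round(3), rot(s['ee_rot']).as_matrix().round(3))
```

```text
[-0.217 -0.318  2.437  0.62   0.149 -2.216] [[-0.61   0.13   0.781]
 [ 0.103  0.991 -0.084]
 [-0.785  0.03  -0.618]]
```

Joint 5 is near its limit, so the pitch stays above about 40°. A 50° pitch works too, because the push then goes up and toward the board. I'll re-plan with p=50.

```bash
python3 w.py 0.402 -0.0007 0.0876 -0.164 50
```

```text
pos [0.4278 0.0091 0.2386] F [-0.5  0.4  0. ] shift mm [133.3 -17.5  74.1] turn [ 2.58 11.75  0.14] t 2.62
```

```bash
python3 -m pendant '[{"dx":0,"dy":0,"dz":0,"rx":1.3,"ry":5.9,"rz":0,"hand":0},{"dx":0,"dy":0,"dz":0,"rx":1.3,"ry":5.9,"rz":0,"hand":0},{"dx":0,"dy":0,"dz":0,"rx":0,"ry":0,"rz":0,"hand":0}]'; python3 w.py 0.402 -0.0007 0.0876 -0.164 50
```

```text
clock: 2.87
position: [0.4333, 0.02, 0.2406]
ee_rot: [0.403, 0.058, 0.914, -0.007]
contact_force: [1.0, -0.5, 1.3]
width: 0.0001
gripper_force: 0.0
pos [0.4333 0.02   0.2406] F [ 1.  -0.5  1.3] shift mm [131.5 -29.2  81.6] turn [3.46 7.4  0.85] t 2.87
```

```bash
python3 -m pendant '[{"dx":0.01,"dy":-0.005,"dz":0.006,"rx":1,"ry":4,"rz":0,"hand":0},{"dx":0.01,"dy":-0.005,"dz":0.006,"rx":1,"ry":4,"rz":0,"hand":0},{"dx":0.01,"dy":-0.005,"dz":0.006,"rx":1,"ry":2,"rz":0,"hand":0},{"dx":0,"dy":0,"dz":0,"rx":0,"ry":0,"rz":0,"hand":0}]'; python3 w.py 0.402 -0.0007 0.0876 -0.164 50;  python3 -c "
from h import *
print(manip.get_state()['qpos'].round(3))"
```

```text
clock: 3.2
position: [0.4203, 0.0078, 0.2033]
ee_rot: [0.317, 0.069, 0.946, -0.025]
contact_force: [-0.5, -0.9, 0.9]
width: 0.0001
gripper_force: 0.0
pos [0.4203 0.0078 0.2033] F [-0.5 -0.9  0.9] shift mm [ 83.3 -10.7  82.1] turn [ 0.48 -2.89  0.93] t 3.2
[-0.143 -0.233  2.305 -0.011  0.421 -1.561]
```

```bash
python3 -m pendant '[{"dx":0.0139,"dy":-0.0018,"dz":0.0137,"rx":0,"ry":0,"rz":0,"hand":0},{"dx":0.0139,"dy":-0.0018,"dz":0.0137,"rx":0,"ry":0,"rz":0,"hand":0},{"dx":0.0139,"dy":-0.0018,"dz":0.0137,"rx":0,"ry":0,"rz":0,"hand":0},{"dx":0.0139,"dy":-0.0018,"dz":0.0137,"rx":0,"ry":0,"rz":0,"hand":0},{"dx":0.0139,"dy":-0.0018,"dz":0.0137,"rx":0,"ry":0,"rz":0,"hand":0},{"dx":0.0139,"dy":-0.0018,"dz":0.0137,"rx":0.4,"ry":-2.5,"rz":0.7,"hand":0},{"dx":0,"dy":0,"dz":0,"rx":0,"ry":0,"rz":0,"hand":0}]'; python3 w.py 0.402 -0.0007 0.0876 -0.164 50;  python3 -c "
from h import *
print(manip.get_state()['qpos'].round(3))"
```

```text
clock: 3.78
position: [0.4016, -0.0007, 0.1199]
ee_rot: [0.317, 0.071, 0.946, -0.019]
contact_force: [-0.1, 0.0, -0.6]
width: 0.0
gripper_force: 0.0
pos [ 0.4016 -0.0007  0.1199] F [-0.1  0.  -0.6] shift mm [19.1 -0.2 26.1] turn [ 1.01 -3.02  0.49] t 3.78
[-0.226 -0.105  2.507  0.523  0.11  -2.15 ]
```

```bash
python3 -m pendant '[{"dx":0.003,"dy":0,"dz":0.006,"rx":0.4,"ry":3,"rz":0,"hand":0},{"dx":0.003,"dy":0,"dz":0.006,"rx":0.4,"ry":3,"rz":0,"hand":0},{"dx":0,"dy":0,"dz":0.006,"rx":0,"ry":3,"rz":0,"hand":0},{"dx":0,"dy":0,"dz":0,"rx":0,"ry":0,"rz":0,"hand":0}]'; python3 w.py 0.425 -0.0045 0.089 -0.164 62;  python3 -c "
from h import *
print(manip.get_state()['qpos'].round(3))"
```

```text
clock: 4.12
position: [0.4116, 0.0001, 0.1084]
ee_rot: [0.259, 0.07, 0.963, -0.018]
contact_force: [1.3, -0.6, 0.3]
width: -0.0001
gripper_force: 0.0
pos [4.116e-01 1.000e-04 1.084e-01] F [ 1.3 -0.6  0.3] shift mm [-2.3 -2.6 23.7] turn [0.64 2.09 0.91] t 4.12
[-0.192 -0.05   2.412  0.102  0.256 -1.709]
```

```bash
python3 -m pendant '[{"dx":-0.001,"dy":-0.001,"dz":0.012,"rx":0.3,"ry":0.5,"rz":0.4,"hand":0},{"dx":-0.001,"dy":-0.001,"dz":0.012,"rx":0.3,"ry":0.5,"rz":0.4,"hand":0},{"dx":0,"dy":0,"dz":0,"rx":0,"ry":0,"rz":0,"hand":0}]'; python3 w.py 0.442 -0.0073 0.089 -0.164 58;  python3 -c "
from h import *
print(manip.get_state()['qpos'].round(3))
snap('side','side1.png')
im=snap('side'); cv2.imwrite('pics/s1.png',cv2.resize(im['frame'][170:330,200:420][:,:,::-1],None,fx=3.5,fy=3.5,interpolation=cv2.INTER_CUBIC))"
```

```text
clock: 4.37
position: [0.4219, -0.003, 0.0861]
ee_rot: [0.248, 0.079, 0.965, -0.02]
contact_force: [-0.7, -0.3, -1.0]
width: 0.0003
gripper_force: 0.0
pos [ 0.4219 -0.003   0.0861] F [-0.7 -0.3 -1. ] shift mm [-19.3  -1.    7.4] turn [ 0.11 -3.15  0.04] t 4.37
[-0.181  0.023  2.418  0.053  0.197 -1.638]
```

View pics/s1.png

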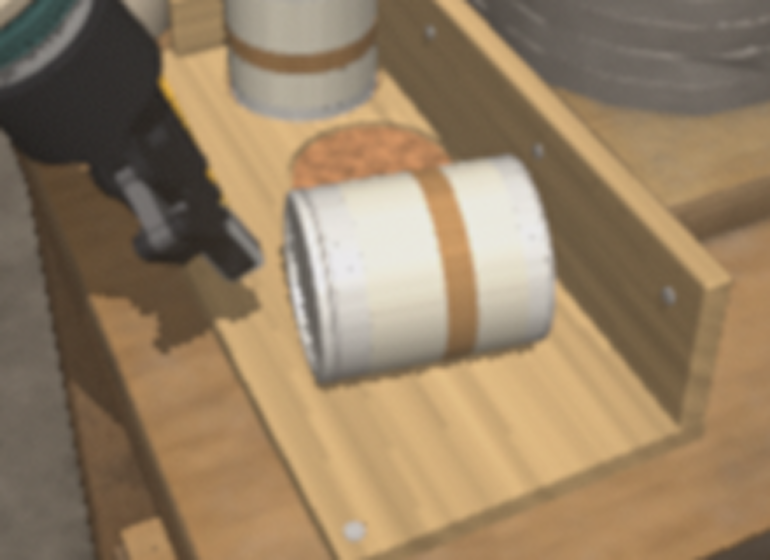

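The fingers sit just in front of the lid, at about crop (245,255), a bit below the lid's upper rim. Now I'll ease into the recess.

```bash
python3 -m pendant '[{"dx":-0.006,"dy":0,"dz":0.0033,"rx":0,"ry":0,"rz":0,"hand":0},{"dx":-0.006,"dy":-0.0005,"dz":0.0033,"rx":0,"ry":0,"rz":0,"hand":0},{"dx":-0.005,"dy":-0.0005,"dz":0.003,"rx":0,"ry":0,"rz":0,"hand":0},{"dx":0,"dy":0,"dz":0,"rx":0,"ry":0,"rz":0,"hand":0}]'; python3 w.py 0.445 -0.0078 0.086 -0.164 60
python3 -m pendant '[{"dx":-0.002,"dy":0,"dz":0.001,"rx":0,"ry":0,"rz":0,"hand":0},{"dx":-0.002,"dy":0,"dz":0.001,"rx":0,"ry":0,"rz":0,"hand":0},{"dx":0,"dy":0,"dz":0,"rx":0,"ry":0,"rz":0,"hand":0}]'; python3 w.py 0.445 -0.0078 0.086 -0.164 60
```

```text
clock: 4.8
position: [0.4427, -0.0076, 0.0875]
ee_rot: [0.25, 0.079, 0.965, -0.02]
contact_force: [0.7, -0.8, 0.3]
width: -0.0001
gripper_force: 0.0
pos [ 0.4427 -0.0076  0.0875] F [ 0.7 -0.8  0.3] shift mm [-1.2  0.2  2.4] turn [ 0.11 -0.98  0.02] t 4.8
clock: 5.05
position: [0.4452, -0.0079, 0.0867]
ee_rot: [0.248, 0.079, 0.965, -0.019]
contact_force: [-0.7, 0.5, 0.3]
width: 0.0001
gripper_force: 0.0
pos [ 0.4452 -0.0079  0.0867] F [-0.7  0.5  0.3] shift mm [0.5 0.  0.5] turn [ 0.12 -1.15  0.03] t 5.05
```

```bash
for i in 1 ; do python3 -m pendant '[{"dx":-0.001,"dy":0,"dz":-0.0017,"rx":0,"ry":0,"rz":0,"hand":0},{"dx":-0.001,"dy":0,"dz":-0.0017,"rx":0,"ry":0,"rz":0,"hand":0},{"dx":0,"dy":0,"dz":0,"rx":0,"ry":0,"rz":0,"hand":0}]'; python3 -m pendant '[{"dx":-0.001,"dy":0,"dz":-0.0017,"rx":0,"ry":0,"rz":0,"hand":0},{"dx":-0.001,"dy":0,"dz":-0.0017,"rx":0,"ry":0,"rz":0,"hand":0},{"dx":0,"dy":0,"dz":0,"rx":0,"ry":0,"rz":0,"hand":0}]'; python3 -m pendant '[{"dx":-0.001,"dy":0,"dz":-0.0017,"rx":0,"ry":0,"rz":0,"hand":0},{"dx":-0.001,"dy":0,"dz":-0.0017,"rx":0,"ry":0,"rz":0,"hand":0},{"dx":0,"dy":0,"dz":0,"rx":0,"ry":0,"rz":0,"hand":0}]'; done | grep -E "pos|force"
```

```text
position: [0.444, -0.0076, 0.0903]
contact_force: [-1.5, 0.2, -0.7]
gripper_force: 0.5
position: [0.4445, -0.0077, 0.0944]
contact_force: [-1.7, 0.3, -1.6]
gripper_force: 1.0
position: [0.4453, -0.0078, 0.0987]
contact_force: [-1.4, -0.5, -2.6]
gripper_force: 1.0
```

```bash
python3 -c "
from h import *
im=snap('side'); cv2.imwrite('pics/s2.png',cv2.resize(im['frame'][170:330,200:420][:,:,::-1],None,fx=3.5,fy=3.5,interpolation=cv2.INTER_CUBIC))"
```

```text
(no output)
```

View pics/s2.png

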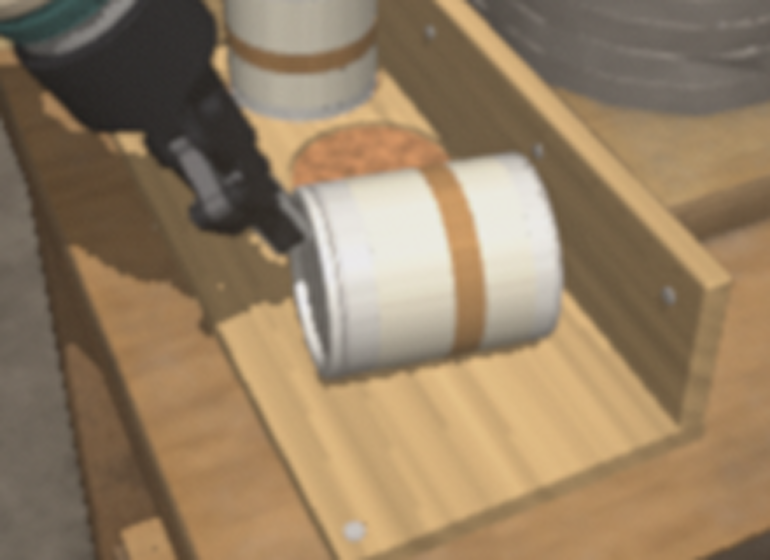

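The fingertip is hooked under the lid's upper inner rim, at crop (295,235), and the tin has started to tilt. I'll keep going along the arc.

```bash
python3 -m pendant '[{"dx":-0.004,"dy":0,"dz":-0.001,"rx":0,"ry":0,"rz":0,"hand":0},{"dx":-0.004,"dy":0,"dz":-0.001,"rx":0,"ry":0,"rz":0,"hand":0},{"dx":-0.004,"dy":0,"dz":-0.001,"rx":0,"ry":0,"rz":0,"hand":0},{"dx":0,"dy":0,"dz":0,"rx":0,"ry":0,"rz":0,"hand":0}]'; python3 -m pendant '[{"dx":-0.004,"dy":0,"dz":-0.001,"rx":0,"ry":0,"rz":0,"hand":0},{"dx":-0.004,"dy":0,"dz":-0.001,"rx":0,"ry":0,"rz":0,"hand":0},{"dx":-0.004,"dy":0,"dz":-0.001,"rx":0,"ry":0,"rz":0,"hand":0},{"dx":0,"dy":0,"dz":0,"rx":0,"ry":0,"rz":0,"hand":0}]';python3 -c "
from h import *
im=snap('side'); cv2.imwrite('pics/s3.png',cv2.resize(im['frame'][150:310,200:420][:,:,::-1],None,fx=3.5,fy=3.5,interpolation=cv2.INTER_CUBIC))"
```

```text
clock: 6.18
position: [0.4559, -0.0097, 0.1081]
ee_rot: [0.25, 0.079, 0.965, -0.02]
contact_force: [-1.7, 0.2, -1.4]
width: -0.0002
gripper_force: 0.8
clock: 6.52
position: [0.4655, -0.0113, 0.117]
ee_rot: [0.25, 0.079, 0.965, -0.02]
contact_force: [0.7, -0.4, 0.5]
width: -0.0
gripper_force: 0.0
```

View pics/s3.png

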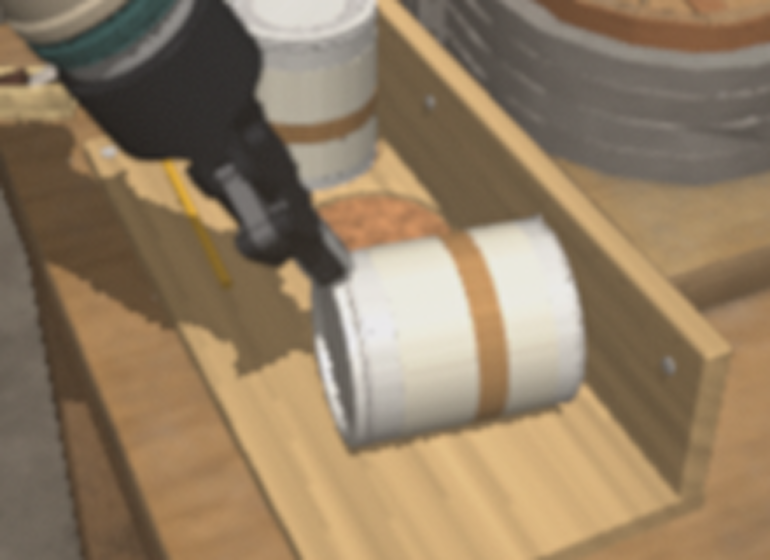

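The fingertip slipped over the rim: the tin slid toward the board instead of tipping and lies flat again (lid rim around crop (340,350)). I'll back out, push it square against the board, then lift with the foot braced.

```bash
python3 -m pendant '[{"dx":0.013,"dy":0,"dz":-0.0074,"rx":0,"ry":0,"rz":0,"hand":0},{"dx":0.013,"dy":0,"dz":-0.0074,"rx":0,"ry":0,"rz":0,"hand":0},{"dx":0.0085,"dy":0,"dz":0.015,"rx":0,"ry":0,"rz":0,"hand":0},{"dx":0.0085,"dy":0,"dz":0.015,"rx":0,"ry":0,"rz":0,"hand":0},{"dx":0,"dy":0,"dz":0,"rx":0,"ry":0,"rz":0,"hand":0}]'
python3 - <<'E'
from h import *
im=snap('top'); cv2.imwrite('pics/t4.png',cv2.resize(im['frame'][190:305,300:455][:,:,::-1],None,fx=5,fy=5,interpolation=cv2.INTER_CUBIC))
E
```

```text
clock: 6.98
position: [0.428, -0.0048, 0.078]
ee_rot: [0.244, 0.079, 0.966, -0.019]
contact_force: [-0.3, 0.5, -0.3]
width: -0.0001
gripper_force: 0.0
```

View pics/t4.png

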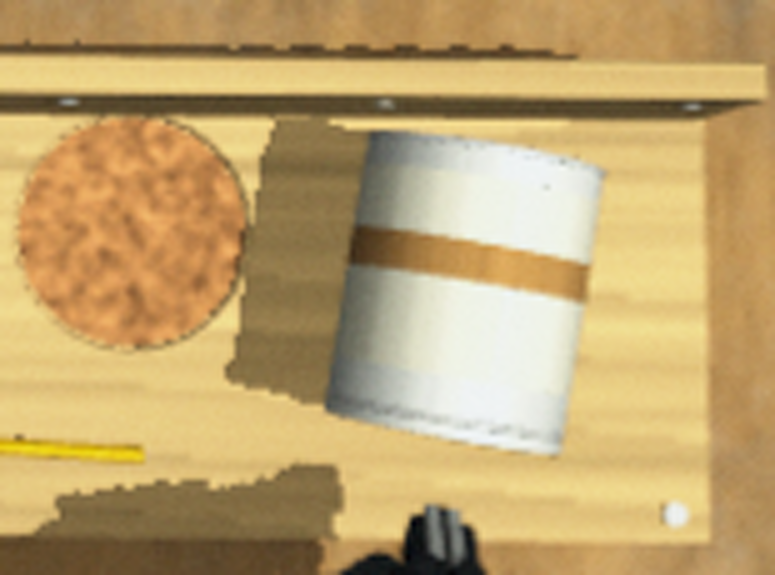

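The tin lies flat, with silhouette corners at crop foot (370,132) and (605,172), lid (328,412) and (560,456). The fingertip is at (440,510).

```bash
cat > t.py <<'E'
from h import *
def tin(c,off,s):
    im=snap('top'); u=(np.array(c,float)+.5)/s-.5+np.array(off)
    t=plane(im,u,.063)[:,:2]; f=(t[0]+t[1])/2; l=(t[2]+t[3])/2; d=f-l
    psi=np.arctan2(d[1],d[0]); ex=np.array([np.cos(.0135),np.sin(.0135)]); ey=np.array([-ex[1],ex[0]]); st=np.array([.5459,.1184])
    print('foot',f,'lid',l,'psi',psi,'foot rel board',(f-st)@ex-.051,'corners to board',(t[:2]-st)@ex-.051)
E
python3 -c "
from t import *
tin([[370,132],[605,172],[328,412],[560,456]],(300,190),5)"; python3 w.py 0.440 -0.0065 0.070 -0.164 60
```

```text
foot [ 0.58060856 -0.02866708] lid [ 0.46337776 -0.01146494] psi -0.1456976430975837 foot rel board -0.018279952649362857 corners to board [-0.01038076 -0.02617914]
pos [ 0.4311 -0.0054  0.0805] F [ 0.  -0.6 -0.5] shift mm [-2.8  0.3 13.5] turn [ 0.13 -1.33  0.03] t 7.08
```

```bash
python3 -m pendant '[{"dx":-0.006,"dy":-0.003,"dz":0.006,"rx":0,"ry":0,"rz":0,"hand":0},{"dx":-0.006,"dy":-0.003,"dz":0.006,"rx":0,"ry":0,"rz":0,"hand":0},{"dx":-0.006,"dy":-0.002,"dz":0.0033,"rx":0,"ry":0,"rz":0,"hand":0},{"dx":-0.006,"dy":0,"dz":0.0033,"rx":0,"ry":0,"rz":0,"hand":0},{"dx":-0.005,"dy":0,"dz":0.003,"rx":0,"ry":0,"rz":0,"hand":0},{"dx":-0.005,"dy":0,"dz":0.003,"rx":0,"ry":0,"rz":0,"hand":0},{"dx":0,"dy":0,"dz":0,"rx":0,"ry":0,"rz":0,"hand":0}]'; python3 -m pendant '[{"dx":-0.004,"dy":0,"dz":0.0023,"rx":0,"ry":0,"rz":0,"hand":0},{"dx":-0.004,"dy":0,"dz":0.0023,"rx":0,"ry":0,"rz":0,"hand":0},{"dx":0,"dy":0,"dz":0,"rx":0,"ry":0,"rz":0,"hand":0}]'; python3 -m pendant '[{"dx":-0.004,"dy":0,"dz":0.0023,"rx":0,"ry":0,"rz":0,"hand":0},{"dx":-0.004,"dy":0,"dz":0.0023,"rx":0,"ry":0,"rz":0,"hand":0},{"dx":0,"dy":0,"dz":0,"rx":0,"ry":0,"rz":0,"hand":0}]'
```

```text
clock: 7.67
position: [0.4733, -0.0204, 0.0759]
ee_rot: [0.248, 0.079, 0.965, -0.019]
contact_force: [-0.1, 0.7, 0.2]
width: 0.0002
gripper_force: 0.3
clock: 7.92
position: [0.4783, -0.0209, 0.0735]
ee_rot: [0.244, 0.079, 0.966, -0.019]
contact_force: [-8.0, -0.7, 2.6]
width: -0.0003
gripper_force: 4.1
clock: 8.17
position: [0.4786, -0.02, 0.0685]
ee_rot: [0.235, 0.078, 0.969, -0.017]
contact_force: [-20.5, 0.8, 4.4]
width: -0.0002
gripper_force: 10.4
```

About 20 N, and the tip is where a foot flush with the board would put it, so the tin is against the board. I'll back off and measure by mask.

```bash
python3 -m pendant '[{"dx":0.009,"dy":0,"dz":-0.005,"rx":0,"ry":0,"rz":0,"hand":0},{"dx":0.012,"dy":0,"dz":-0.007,"rx":0,"ry":0,"rz":0,"hand":0},{"dx":0.012,"dy":0,"dz":-0.007,"rx":0,"ry":0,"rz":0,"hand":0},{"dx":0,"dy":0,"dz":0,"rx":0,"ry":0,"rz":0,"hand":0}]'
cat > tm.py <<'E'
from t import *
im=snap('top'); f=im['frame']; hsv=cv2.cvtColor(f,cv2.COLOR_RGB2HSV)
m=((hsv[:,:,1]<70)&(hsv[:,:,2]>110)).astype(np.uint8); m[:200]=0;m[300:]=0;m[:,:345]=0;m[:,445:]=0
m=cv2.morphologyEx(m,cv2.MORPH_CLOSE,np.ones((13,13),np.uint8)); m=cv2.morphologyEx(m,cv2.MORPH_OPEN,np.ones((9,9),np.uint8))
c=max(cv2.findContours(m,0,1)[0],key=cv2.contourArea); r=cv2.minAreaRect(c); b=cv2.boxPoints(r); print(r)
b=b[np.argsort(b[:,1])]; foot=b[:2][np.argsort(b[:2,0])]; lid=b[2:][np.argsort(b[2:,0])]
tin(np.r_[foot,lid],(0,0),1)
E
python3 tm.py; python3 w.py 0.470 -0.02 0.086 0.0 58
```

```text
clock: 8.5
position: [0.4502, -0.0164, 0.0758]
ee_rot: [0.247, 0.079, 0.966, -0.019]
contact_force: [-1.5, 0.1, -0.8]
width: 0.0
gripper_force: 0.0
((396.0, 239.0), (60.0, 44.0), 90.0)
foot [ 0.60368509 -0.02626991] lid [ 0.47890315 -0.02709971] psi 0.006649836964906225 foot rel board 0.004826836383576484 corners to board [0.00436417 0.0052895 ]
pos [ 0.4539 -0.0174  0.0772] F [ 0.6 -1.   0.6] shift mm [-18.6   0.1   0.2] turn [-4.66 -3.03 -8.07] t 8.6
```

```bash
python3 -m pendant '[{"dx":-0.001,"dy":-0.003,"dz":-0.004,"rx":-1.5,"ry":-1,"rz":-2.7,"hand":0},{"dx":-0.001,"dy":-0.003,"dz":-0.004,"rx":-1.5,"ry":-1,"rz":-2.7,"hand":0},{"dx":-0.001,"dy":-0.003,"dz":0,"rx":-1.5,"ry":-1,"rz":-2.7,"hand":0},{"dx":0,"dy":0,"dz":0,"rx":0,"ry":0,"rz":0,"hand":0}]';  python3 w.py 0.466 -0.027 0.085 0.0135 54;python3 -c "
from h import *
print(manip.get_state()['qpos'].round(3))"
```

```text
clock: 8.93
position: [0.4516, -0.0216, 0.0796]
ee_rot: [0.258, 0.043, 0.965, -0.01]
contact_force: [0.2, 0.5, 0.1]
width: 0.0001
gripper_force: 0.0
pos [ 0.4516 -0.0216  0.0796] F [0.2 0.5 0.1] shift mm [-15.6  -4.1   2.7] turn [-3.04 -6.09 -5.04] t 8.93
[-0.283  0.079  2.399  0.587  0.18  -2.317]
```

```bash
python3 -m pendant '[{"dx":-0.008,"dy":-0.002,"dz":0,"rx":-1,"ry":0,"rz":-2,"hand":0},{"dx":-0.006,"dy":-0.002,"dz":0.001,"rx":-1,"ry":-1,"rz":-2,"hand":0},{"dx":0,"dy":0,"dz":0,"rx":0,"ry":0,"rz":0,"hand":0},{"dx":0,"dy":0,"dz":0,"rx":0,"ry":0,"rz":0,"hand":0}]';  python3 w.py 0.4766 -0.027 0.086 0.0135 54;python3 -c "
from h import *
print(manip.get_state()['qpos'].round(3))"
```

```text
clock: 9.27
position: [0.4621, -0.0256, 0.0846]
ee_rot: [0.264, 0.009, 0.965, -0.002]
contact_force: [0.3, -0.1, 0.5]
width: 0.0
gripper_force: 0.0
pos [ 0.4621 -0.0256  0.0846] F [ 0.3 -0.1  0.5] shift mm [-13.2  -1.1   6.2] turn [-1.01 -5.43 -1.53] t 9.27
[-0.333  0.082  2.381  0.766  0.228 -2.597]
```

```bash
python3 w.py 0.4766 -0.027 0.085 -0.06 59; python3 -m pendant '[{"dx":-0.006,"dy":-0.0005,"dz":0.0035,"rx":0.5,"ry":0,"rz":1,"hand":0},{"dx":-0.006,"dy":-0.0005,"dz":0.003,"rx":0.5,"ry":0,"rz":1,"hand":0},{"dx":0,"dy":0,"dz":0,"rx":0,"ry":0,"rz":0,"hand":0}]';  python3 w.py 0.4766 -0.027 0.085 -0.06 58;python3 -c "
from h import *
print(manip.get_state()['qpos'].round(3))"
```

```text
pos [ 0.4621 -0.0256  0.0846] F [ 0.3 -0.1  0.5] shift mm [-12.7  -1.1   7. ] turn [ 1.22 -0.43  2.04] t 9.27
clock: 9.52
position: [0.4764, -0.0264, 0.0853]
ee_rot: [0.264, 0.026, 0.964, -0.007]
contact_force: [0.4, -0.0, 0.9]
width: 0.0
gripper_force: 0.0
pos [ 0.4764 -0.0264  0.0853] F [ 0.4 -0.   0.9] shift mm [-0.  -0.6  0.4] turn [ 0.23 -1.39  0.23] t 9.52
[-0.298  0.101  2.356  0.652  0.205 -2.422]
```

```bash
python3 -m pendant '[{"dx":-0.0015,"dy":-0.0003,"dz":-0.001,"rx":0,"ry":0,"rz":0,"hand":0},{"dx":-0.001,"dy":-0.0003,"dz":-0.0017,"rx":0,"ry":0,"rz":0,"hand":0},{"dx":-0.001,"dy":0,"dz":-0.0017,"rx":0,"ry":0,"rz":0,"hand":0},{"dx":0,"dy":0,"dz":0,"rx":0,"ry":0,"rz":0,"hand":0}]';python3 -m pendant '[{"dx":-0.001,"dy":0,"dz":-0.0017,"rx":0,"ry":0,"rz":0,"hand":0},{"dx":-0.001,"dy":0,"dz":-0.0017,"rx":0,"ry":0,"rz":0,"hand":0},{"dx":0,"dy":0,"dz":0,"rx":0,"ry":0,"rz":0,"hand":0}]'; python3 -m pendant '[{"dx":-0.001,"dy":0,"dz":-0.0017,"rx":0,"ry":0,"rz":0,"hand":0},{"dx":-0.001,"dy":0,"dz":-0.0017,"rx":0,"ry":0,"rz":0,"hand":0},{"dx":0,"dy":0,"dz":0,"rx":0,"ry":0,"rz":0,"hand":0}]'
```

```text
clock: 9.85
position: [0.4758, -0.027, 0.0909]
ee_rot: [0.264, 0.026, 0.964, -0.006]
contact_force: [0.1, -0.2, -0.0]
width: -0.0001
gripper_force: 0.0
clock: 10.1
position: [0.4747, -0.0265, 0.0939]
ee_rot: [0.262, 0.026, 0.965, -0.006]
contact_force: [-2.4, 0.3, -1.3]
width: 0.0001
gripper_force: 1.3
clock: 10.35
position: [0.4743, -0.0263, 0.0975]
ee_rot: [0.262, 0.026, 0.965, -0.005]
contact_force: [-4.2, 0.4, -2.5]
width: -0.0
gripper_force: 2.7
```

```bash
python3 -m pendant '[{"dx":-0.002,"dy":0,"dz":-0.0012,"rx":0,"ry":0,"rz":0,"hand":0},{"dx":-0.002,"dy":0,"dz":-0.0012,"rx":0,"ry":0,"rz":0,"hand":0},{"dx":0,"dy":0,"dz":0,"rx":0,"ry":0,"rz":0,"hand":0}]';python3 -m pendant '[{"dx":-0.002,"dy":0,"dz":-0.0012,"rx":0,"ry":0,"rz":0,"hand":0},{"dx":-0.002,"dy":0,"dz":-0.0012,"rx":0,"ry":0,"rz":0,"hand":0},{"dx":0,"dy":0,"dz":0,"rx":0,"ry":0,"rz":0,"hand":0}]'
python3 - <<'E'
from h import *
im=snap('side'); cv2.imwrite('pics/s5.png',cv2.resize(im['frame'][150:310,200:420][:,:,::-1],None,fx=3.5,fy=3.5,interpolation=cv2.INTER_CUBIC))
E
```

```text
clock: 10.6
position: [0.4745, -0.0254, 0.1002]
ee_rot: [0.26, 0.026, 0.965, -0.005]
contact_force: [-9.6, -0.1, -3.4]
width: 0.0002
gripper_force: 4.7
clock: 10.85
position: [0.4747, -0.0247, 0.1029]
ee_rot: [0.258, 0.025, 0.966, -0.004]
contact_force: [-13.5, -0.9, -2.4]
width: -0.0002
gripper_force: 6.3
```

View pics/s5.png

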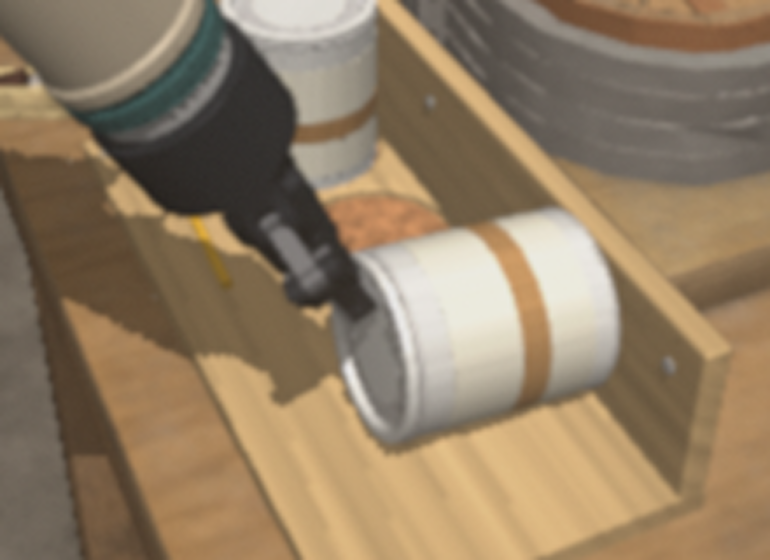

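The fingers are in the recess, but the force is almost all forward: with this pitch the tin won't lift. I'll fit the arm's kinematics to the logged states to see which wrist configuration allows a flatter tool.

```bash
cat > kin.py <<'E'
from h import *
from scipy.optimize import least_squares
D=[([1.13997,.276553,1.506029,0,1.36075,-.12103],(.17512,.54716,.2305),(0,.1543,.988,-.0008)),
([-.217,-.318,2.437,.62,.149,-2.216],(.4278,.0091,.2386),(.437,.065,.897,-.015)),
([-.143,-.233,2.305,-.011,.421,-1.561],(.4203,.0078,.2033),(.317,.069,.946,-.025)),
([-.226,-.105,2.507,.523,.11,-2.15],(.4016,-.0007,.1199),(.317,.071,.946,-.019)),
([-.192,-.05,2.412,.102,.256,-1.709],(.4116,.0001,.1084),(.259,.07,.963,-.018)),
([-.181,.023,2.418,.053,.197,-1.638],(.4219,-.003,.0861),(.248,.079,.965,-.02)),
([-.283,.079,2.399,.587,.18,-2.317],(.4516,-.0216,.0796),(.258,.043,.965,-.01)),
([-.333,.082,2.381,.766,.228,-2.597],(.4621,-.0256,.0846),(.264,.009,.965,-.002)),
([-.298,.101,2.356,.652,.205,-2.422],(.4764,-.0264,.0853),(.264,.026,.964,-.006))]
s=manip.get_state(); D.append((s['qpos'],s['position'],s['ee_rot']))
Y=lambda a:R.from_euler('y',a); Z=lambda a:R.from_euler('z',a)
def fk(v,q):
    a0,sl,d1,a1,L1,a2,L2,a3,s3,a4,t,w=v
    o=Y(q[4]).apply([a4,0,t]); o=Z(q[3]).apply(o+[a3,s3,0]); o=Y(q[2]).apply(o+[a2,0,L2]); o=Y(q[1]).apply(o+[a1,0,L1]); o=Z(q[0]).apply(o+[a0,sl,d1])
    r=Z(q[0])*Y(q[1]+q[2])*Z(q[3])*Y(q[4])*Z(q[5]+w); return o,r
def res(v):
    e=[]
    for q,p,qt in D:
        o,r=fk(v,q); e+=list((o-p)*1e3)+list((rot(qt).inv()*r).as_rotvec()*300)
    return np.r_[e,(v-v0)[:11]*2]
v0=np.array([0,.07,.15,0,.3,0,.3,0,0,0,.25,np.pi/2])
best=None
for w in(np.pi/2,-np.pi/2,0,np.pi):
    v0[11]=w; s_=least_squares(res,v0); 
    if best is None or s_.cost<best.cost: best=s_
V=best.x
if __name__=='__main__': print(best.cost,V.round(4)); print(np.abs(best.fun[:-11].reshape(-1,6)).max(0).round(2)); np.save('V.npy',V)
E
python3 kin.py
```

```text
1.4791505910145082 [-4.0000e-04  6.9600e-02  1.3740e-01 -3.3000e-03  6.3400e-01  6.0600e-02
  4.2260e-01  6.0000e-04 -3.0000e-04 -1.2000e-03  3.6910e-01  1.5708e+00]
[0.27 0.26 0.25 0.52 0.51 0.37]
```

The fit is good to 0.3 mm (tool length from the wrist is 0.37 m). Straight on, the pitch can't get below about 50°, but heading obliquely across the rack it could. I'll check the joint limits.

```bash
cat > ik.py <<'E'
from kin import *
from w import pose
V=np.load('V.npy')
lo=np.array([-2.89,-.75,.22,-1.18,.11,-2.7])+.05; hi=np.array([2.89,2.08,2.7,4.32,2.71,2.7])-.05
def ik(P,Rt,seeds=30):
    out=[];rng=np.random.default_rng(0)
    for i in range(seeds):
        f=lambda q:(lambda o,r:np.r_[(o-P)*10,(Rt.inv()*r).as_rotvec()])(*fk(V,q))
        s=least_squares(f,rng.uniform(lo,hi),bounds=(lo,hi))
        if s.cost<1e-6 and not any(np.allclose(s.x,o,atol=.05) for o in out): out.append(s.x)
    return out
if __name__=='__main__':
    for psi in (-30,-40,-50,40,50):
        for p in (10,20,30):
            for flip in (0,180):
                for q in ik(np.array([.476,-.027,.086]),pose(np.radians(psi),np.radians(p))*R.from_euler('z',flip,degrees=True)): print(psi,p,flip,q.round(2))
E
python3 ik.py
```

```text
40 10 0 [-1.14  0.88  2.52  1.36  1.34  1.32]
40 10 180 [-1.14  0.88  2.52  1.36  1.34 -1.82]
40 20 0 [-1.09  0.68  2.5   1.37  1.21  1.54]
40 20 180 [-1.09  0.68  2.5   1.37  1.21 -1.61]
40 30 0 [-1.    0.49  2.45  1.33  1.08  1.8 ]
40 30 180 [-1.    0.49  2.45  1.33  1.08 -1.35]
50 10 0 [-1.08  0.82  2.36  1.2   1.38  1.53]
50 10 180 [-1.08  0.82  2.36  1.2   1.38 -1.61]
50 20 0 [-1.04  0.66  2.35  1.19  1.27  1.7 ]
50 20 180 [-1.04  0.66  2.35  1.19  1.27 -1.44]
50 30 0 [-0.97  0.51  2.32  1.15  1.15  1.9 ]
50 30 180 [-0.97  0.51  2.32  1.15  1.15 -1.24]
```

```bash
cat > path.py <<'E'
from ik import *
def cont(q,P,Rt):
    f=lambda q:(lambda o,r:np.r_[(o-P)*10,(Rt.inv()*r).as_rotvec()])(*fk(V,q))
    s=least_squares(f,np.clip(q,lo,hi),bounds=(lo,hi)); return s.x,s.cost
if __name__=='__main__':
    F=R.from_euler('z',180,degrees=True)
    P=np.array([.42,-.07,.20])
    for q0 in ik(P,pose(np.radians(40),np.radians(85))*F):
        q=q0; print('start',q0.round(2))
        for p in range(80,15,-10):
            q,c=cont(q,P,pose(np.radians(40),np.radians(p))*F); print(p,q.round(2),round(c,6))
    s=manip.get_state(); r=rot(s['ee_rot'])
    up=pose(np.radians(-3),np.radians(85)); print('to p85',(r.inv()*up).as_rotvec(degrees=True).round(1))
    for q in ik(np.array([.44,-.03,.20]),up): print(q.round(2))
E
python3 path.py
```

```text
start [-0.4   0.04  1.88  0.08  1.18  0.45]
80 [-0.47  0.02  1.92  0.18  1.14  0.33] 0.0
70 [-0.63 -0.02  2.    0.38  1.11  0.08] 0.0
60 [-0.8  -0.02  2.08  0.59  1.12 -0.2 ] 0.0
50 [-0.97  0.01  2.16  0.76  1.18 -0.47] 0.0
40 [-1.11  0.08  2.24  0.9   1.26 -0.72] 0.0
30 [-1.22  0.19  2.31  0.99  1.34 -0.96] 0.0
20 [-1.3   0.33  2.38  1.05  1.42 -1.18] 0.0
to p85 [ 0.3 24.9 -0. ]
[-0.24  0.05  1.88  0.02  1.13 -1.76]
```

```bash
python3 -m pendant '[{"dx":0.004,"dy":0,"dz":-0.001,"rx":0,"ry":0,"rz":0,"hand":0},{"dx":0.01,"dy":0,"dz":-0.006,"rx":0,"ry":0,"rz":0,"hand":0},{"dx":0.012,"dy":0,"dz":-0.008,"rx":0,"ry":0,"rz":0,"hand":0},{"dx":-0.009,"dy":0,"dz":-0.016,"rx":0,"ry":0,"rz":0,"hand":0},{"dx":-0.012,"dy":0,"dz":-0.02,"rx":0,"ry":0,"rz":0,"hand":0},{"dx":-0.012,"dy":0,"dz":-0.02,"rx":0,"ry":0,"rz":0,"hand":0},{"dx":-0.012,"dy":0,"dz":-0.02,"rx":0,"ry":0,"rz":0,"hand":0},{"dx":0,"dy":0,"dz":0,"rx":0,"ry":6.3,"rz":0,"hand":0},{"dx":0,"dy":0,"dz":0,"rx":0,"ry":6.3,"rz":0,"hand":0},{"dx":0,"dy":0,"dz":0,"rx":0,"ry":6.3,"rz":0,"hand":0},{"dx":0,"dy":0,"dz":0,"rx":0,"ry":6,"rz":0,"hand":0},{"dx":0,"dy":0,"dz":0,"rx":0,"ry":0,"rz":0,"hand":0}]'
python3 -m pendant '[{"dx":0,"dy":0,"dz":0,"rx":0,"ry":0,"rz":6.85,"hand":0},{"dx":0,"dy":0,"dz":0,"rx":0,"ry":0,"rz":6.85,"hand":0},{"dx":0,"dy":0,"dz":0,"rx":0,"ry":0,"rz":6.85,"hand":0},{"dx":0,"dy":0,"dz":0,"rx":0,"ry":0,"rz":6.85,"hand":0},{"dx":0,"dy":0,"dz":0,"rx":0,"ry":0,"rz":6.85,"hand":0},{"dx":0,"dy":0,"dz":0,"rx":0,"ry":0,"rz":6.85,"hand":0},{"dx":0,"dy":0,"dz":0,"rx":0,"ry":0,"rz":6.85,"hand":0},{"dx":0,"dy":0,"dz":0,"rx":0,"ry":0,"rz":6.85,"hand":0},{"dx":0,"dy":0,"dz":0,"rx":0,"ry":0,"rz":6.85,"hand":0},{"dx":0,"dy":0,"dz":0,"rx":0,"ry":0,"rz":6.85,"hand":0}]'
python3 -m pendant '[{"dx":0,"dy":0,"dz":0,"rx":0,"ry":0,"rz":6.85,"hand":0},{"dx":0,"dy":0,"dz":0,"rx":0,"ry":0,"rz":6.85,"hand":0},{"dx":0,"dy":0,"dz":0,"rx":0,"ry":0,"rz":6.85,"hand":0},{"dx":0,"dy":0,"dz":0,"rx":0,"ry":0,"rz":6.85,"hand":0},{"dx":0,"dy":0,"dz":0,"rx":0,"ry":0,"rz":6.85,"hand":0},{"dx":0,"dy":0,"dz":0,"rx":0,"ry":0,"rz":6.85,"hand":0},{"dx":0,"dy":0,"dz":0,"rx":0,"ry":0,"rz":6.85,"hand":0},{"dx":0,"dy":0,"dz":0,"rx":0,"ry":0,"rz":6.85,"hand":0},{"dx":0,"dy":0,"dz":0,"rx":0,"ry":0,"rz":6.85,"hand":0},{"dx":0,"dy":0,"dz":0,"rx":0,"ry":0,"rz":6.85,"hand":0},{"dx":0,"dy":0,"dz":0,"rx":0,"ry":0,"rz":0,"hand":0}]'
cat > w2.py <<'E'
from w import *
a=[float(x) for x in sys.argv[1:]]  # x y z psi_deg p_deg, flipped tool
s=manip.get_state(); r=rot(s['ee_rot']); T=pose(np.radians(a[3]),np.radians(a[4]))*R.from_euler('z',180,degrees=True)
print('pos',s['position'].round(4),'F',s['contact_force'].round(1),'shift mm',(r.inv().apply(np.array(a[:3])-s['position'])*1e3).round(1),'turn',(r.inv()*T).as_rotvec(degrees=True).round(2),'q',s['qpos'].round(2),'t',round(s['clock'],2))
M=r.as_matrix(); print('fwd/left/up in tool:',M.T.round(3)[:,0],M.T.round(3)[:,1],M.T.round(3)[:,2])
E
python3 w2.py .44 -.07 .2 40 20; python3 tm.py
```

```text
clock: 11.9
position: [0.4578, -0.0271, 0.1968]
ee_rot: [0.053, 0.027, 0.998, -0.001]
contact_force: [1.4, -1.0, 0.7]
width: 0.0003
gripper_force: 0.0
clock: 12.73
position: [0.4507, -0.0258, 0.195]
ee_rot: [0.043, 0.587, 0.808, 0.029]
contact_force: [0.4, 0.3, -0.9]
width: 0.0001
gripper_force: 0.0
clock: 13.65
position: [0.4506, -0.0258, 0.195]
ee_rot: [0.019, 0.939, 0.34, 0.048]
contact_force: [0.0, 0.7, -0.3]
width: -0.0002
gripper_force: 0.0
pos [ 0.4506 -0.0258  0.195 ] F [ 0.   0.7 -0.3] shift mm [-36.   27.6  -5.9] turn [ 3.54 65.58  2.19] q [-0.23  0.06  1.88  0.02  1.1   0.64] t 13.65
fwd/left/up in tool: [0.765 0.636 0.103] [ 0.64  -0.768 -0.004] [ 0.077  0.068 -0.995]
((397.0, 241.5), (59.0, 44.0), 90.0)
foot [ 0.59741209 -0.02840489] lid [ 0.47484923 -0.02919944] psi 0.00648271009586359 foot rel board -0.0014744082872523157 corners to board [-0.00193651 -0.0010123 ]
```

```bash
python3 -m pendant '[{"dx":-0.018,"dy":0.014,"dz":0,"rx":0,"ry":0,"rz":0,"hand":0},{"dx":-0.018,"dy":0.014,"dz":0,"rx":0,"ry":0,"rz":0,"hand":0},{"dx":0,"dy":0,"dz":0,"rx":0.35,"ry":6.5,"rz":0.2,"hand":0},{"dx":0,"dy":0,"dz":0,"rx":0.35,"ry":6.5,"rz":0.2,"hand":0},{"dx":0,"dy":0,"dz":0,"rx":0.35,"ry":6.5,"rz":0.2,"hand":0},{"dx":0,"dy":0,"dz":0,"rx":0.35,"ry":6.5,"rz":0.2,"hand":0},{"dx":0,"dy":0,"dz":0,"rx":0.35,"ry":6.5,"rz":0.2,"hand":0},{"dx":0,"dy":0,"dz":0,"rx":0.35,"ry":6.5,"rz":0.2,"hand":0},{"dx":0,"dy":0,"dz":0,"rx":0.35,"ry":6.5,"rz":0.2,"hand":0},{"dx":0,"dy":0,"dz":0,"rx":0.35,"ry":6.5,"rz":0.2,"hand":0},{"dx":0,"dy":0,"dz":0,"rx":0,"ry":0,"rz":0,"hand":0}]'
python3 w2.py .44 -.07 .12 40 20
```

```text
clock: 14.67
position: [0.4394, -0.0727, 0.1908]
ee_rot: [-0.155, 0.832, 0.3, 0.44]
contact_force: [-0.7, -0.9, -0.8]
width: -0.0001
gripper_force: 0.0
pos [ 0.4394 -0.0727  0.1908] F [-0.7 -0.9 -0.8] shift mm [-57.2  -2.1  41.8] turn [ 0.65 14.42  0.02] q [-1.11  0.16  2.28  1.01  1.25 -0.86] t 14.67
fwd/left/up in tool: [0.434 0.635 0.639] [ 0.363 -0.772  0.522] [ 0.825  0.006 -0.565]
```

```bash
python3 -m pendant '[{"dx":-0.003,"dy":0,"dz":0.002,"rx":0.3,"ry":7,"rz":0,"hand":0},{"dx":-0.003,"dy":0,"dz":0.002,"rx":0.3,"ry":7,"rz":0,"hand":0},{"dx":0,"dy":0,"dz":0,"rx":0,"ry":0,"rz":0,"hand":0}]'
python3 w2.py .447 -.019 .0857 40 20
```

```text
clock: 14.92
position: [0.4408, -0.0725, 0.1806]
ee_rot: [-0.2, 0.772, 0.28, 0.534]
contact_force: [1.0, -0.7, 0.1]
width: -0.0001
gripper_force: 0.0
pos [ 0.4408 -0.0725  0.1806] F [ 1.  -0.7  0.1] shift mm [-75.5 -36.   70. ] turn [-0.37  0.42 -0.46] q [-1.22  0.38  2.37  1.11  1.37 -1.19] t 14.92
fwd/left/up in tool: [0.272 0.645 0.714] [ 0.218 -0.764  0.607] [ 0.937 -0.01  -0.349]
```

```bash
python3 -m pendant '[{"dx":-0.025,"dy":-0.012,"dz":0.014,"rx":0,"ry":0,"rz":0,"hand":0},{"dx":-0.025,"dy":-0.012,"dz":0.02,"rx":0,"ry":0,"rz":0,"hand":0},{"dx":-0.025,"dy":-0.012,"dz":0.018,"rx":0,"ry":0,"rz":0,"hand":0},{"dx":0,"dy":0,"dz":0.018,"rx":0,"ry":0,"rz":0,"hand":0},{"dx":0,"dy":0,"dz":0,"rx":0,"ry":0,"rz":0,"hand":0}]'
python3 w2.py .4733 -.019 .0857 40 20
python3 - <<'E'
from h import *
im=snap('side'); cv2.imwrite('pics/s6.png',cv2.resize(im['frame'][150:330,180:420][:,:,::-1],None,fx=3.2,fy=3.2,interpolation=cv2.INTER_CUBIC))
E
```

```text
clock: 15.33
position: [0.4479, -0.015, 0.0903]
ee_rot: [-0.197, 0.771, 0.286, 0.534]
contact_force: [0.5, 1.1, 0.9]
width: 0.0002
gripper_force: 0.0
pos [ 0.4479 -0.015   0.0903] F [0.5 1.1 0.9] shift mm [ 1.5 19.6 17.2] turn [-0.56  0.65  0.3 ] q [-1.13  0.66  2.55  1.33  1.19 -1.65] t 15.33
fwd/left/up in tool: [0.267 0.651 0.71 ] [ 0.231 -0.759  0.609] [ 0.936  0.002 -0.353]
```

View pics/s6.png

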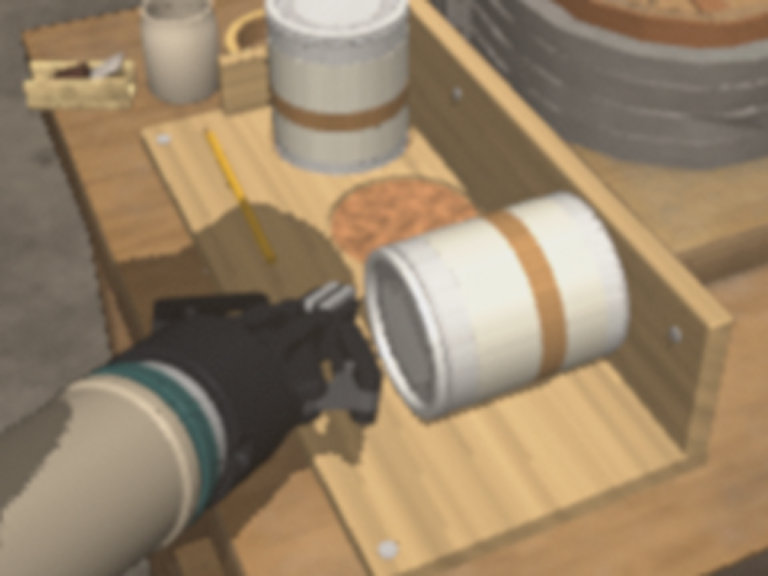

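The finger points at the lid from the right, around (340,300). The lid is more visible than before, so the tin now seems turned slightly the other way. I'll measure its axis from the silhouette edges.

```bash
cat > te.py <<'E'
from h import *
im=snap('top'); f=im['frame']; hsv=cv2.cvtColor(f,cv2.COLOR_RGB2HSV)
m=((hsv[:,:,1]<75)&(hsv[:,:,2]>100)); L=[];Rr=[]
for r in range(216,262):
    c=np.where(m[r,350:440])[0]+350
    if len(c)>25: L.append((c[0]-.5,r)); Rr.append((c[-1]+.5,r))
L=np.array(L);Rr=np.array(Rr); print(len(L),L[::5].tolist(),Rr[::5].tolist())
for nm,e in(('L',L),('R',Rr)):
    w=plane(im,e,.063)[:,:2]; k=np.polyfit(w[:,0],w[:,1],1)
    for _ in range(3):
        rs=np.abs(w[:,1]-np.polyval(k,w[:,0])); k=np.polyfit(w[rs<.003,0],w[rs<.003,1],1)
    print(nm,'slope psi',np.arctan(k[0]).round(3),'y at lid x=.48',np.polyval(k,.48).round(4),'x range',w[:,0].min().round(4),w[:,0].max().round(4),'inl',(rs<.003).sum())
E
python3 te.py
```

```text
37 [[374.5, 216.0], [373.5, 221.0], [373.5, 226.0], [373.5, 231.0], [373.5, 245.0], [374.5, 250.0], [373.5, 255.0], [374.5, 260.0]] [[418.5, 216.0], [418.5, 221.0], [419.5, 226.0], [419.5, 231.0], [419.5, 245.0], [419.5, 250.0], [419.5, 255.0], [419.5, 260.0]]
L slope psi 0.011 y at lid x=.48 0.0191 x range 0.4943 0.5879 inl 37
R slope psi 0.025 y at lid x=.48 -0.0766 x range 0.4965 0.5901 inl 37
```

```bash
python3 -m pendant '[{"dx":0.0004,"dy":0.0051,"dz":0.0041,"rx":0,"ry":0,"rz":0,"hand":0},{"dx":0.0004,"dy":0.0051,"dz":0.0041,"rx":0,"ry":0,"rz":0,"hand":0},{"dx":0.0004,"dy":0.0051,"dz":0.0041,"rx":0,"ry":0,"rz":0,"hand":0},{"dx":0.0004,"dy":0.0051,"dz":0.0041,"rx":0,"ry":0,"rz":0,"hand":0},{"dx":0,"dy":0,"dz":0,"rx":0,"ry":0,"rz":0,"hand":0},{"dx":0,"dy":0,"dz":0,"rx":0,"ry":0,"rz":0,"hand":0}]'
python3 w2.py .4733 -.0202 .098 40 20
```

```text
clock: 15.93
position: [0.4735, -0.0228, 0.0873]
ee_rot: [-0.194, 0.77, 0.286, 0.536]
contact_force: [0.1, 0.5, -0.2]
width: 0.0002
gripper_force: 0.0
pos [ 0.4735 -0.0228  0.0873] F [ 0.1  0.5 -0.2] shift mm [10.6 -2.  -2.3] turn [-0.23  0.51  0.52] q [-1.07  0.66  2.5   1.38  1.21 -1.6 ] t 15.93
fwd/left/up in tool: [0.262 0.648 0.715] [ 0.232 -0.762  0.605] [ 0.937  0.007 -0.35 ]
```

```bash
python3 -m pendant '[{"dx":0.002,"dy":0,"dz":-0.0005,"rx":0,"ry":0,"rz":0,"hand":0},{"dx":0.002,"dy":0,"dz":-0.0005,"rx":0,"ry":0,"rz":0,"hand":0},{"dx":0.002,"dy":0,"dz":-0.0005,"rx":0,"ry":0,"rz":0,"hand":0},{"dx":0.002,"dy":0,"dz":-0.0005,"rx":0,"ry":0,"rz":0,"hand":0},{"dx":0,"dy":0,"dz":0,"rx":0,"ry":0,"rz":0,"hand":0}]' ; python3 -m pendant '[{"dx":0.002,"dy":0,"dz":-0.0007,"rx":0,"ry":0,"rz":0,"hand":0},{"dx":0.002,"dy":0,"dz":-0.0007,"rx":0,"ry":0,"rz":0,"hand":0},{"dx":0,"dy":0,"dz":0,"rx":0,"ry":0,"rz":0,"hand":0}]' ; python3 -m pendant '[{"dx":0.002,"dy":0,"dz":-0.0007,"rx":0,"ry":0,"rz":0,"hand":0},{"dx":0.002,"dy":0,"dz":-0.0007,"rx":0,"ry":0,"rz":0,"hand":0},{"dx":0,"dy":0,"dz":0,"rx":0,"ry":0,"rz":0,"hand":0}]'
```

```text
clock: 16.35
position: [0.4737, -0.0221, 0.0952]
ee_rot: [-0.194, 0.771, 0.285, 0.535]
contact_force: [-0.4, -0.2, -3.2]
width: 0.0002
gripper_force: 1.2
clock: 16.6
position: [0.4737, -0.0215, 0.1002]
ee_rot: [-0.195, 0.77, 0.285, 0.536]
contact_force: [-1.6, 0.7, 0.1]
width: -0.0003
gripper_force: 0.8
clock: 16.85
position: [0.474, -0.0216, 0.1047]
ee_rot: [-0.195, 0.77, 0.285, 0.536]
contact_force: [-1.8, 0.3, 1.5]
width: -0.0
gripper_force: 0.5
```

It lost the lift: the corner wasn't deep enough in the recess. I'll back out and down, then go forward until it touches the lid before lifting.

```bash
python3 -m pendant '[{"dx":-0.003,"dy":-0.0078,"dz":-0.0086,"rx":0,"ry":0,"rz":0,"hand":0},{"dx":-0.01,"dy":0,"dz":0.0035,"rx":0,"ry":0,"rz":0,"hand":0},{"dx":-0.0095,"dy":0,"dz":0.0035,"rx":0,"ry":0,"rz":0,"hand":0},{"dx":0.0027,"dy":0.0065,"dz":0.0072,"rx":0,"ry":0,"rz":0,"hand":0},{"dx":0.001,"dy":0.0026,"dz":0.0028,"rx":0,"ry":0,"rz":0,"hand":0},{"dx":0,"dy":0,"dz":0,"rx":0,"ry":0,"rz":0,"hand":0}]' ; python3 -m pendant '[{"dx":0.0005,"dy":0.0013,"dz":0.0014,"rx":0,"ry":0,"rz":0,"hand":0},{"dx":0.0005,"dy":0.0013,"dz":0.0014,"rx":0,"ry":0,"rz":0,"hand":0},{"dx":0,"dy":0,"dz":0,"rx":0,"ry":0,"rz":0,"hand":0}]';python3 te.py; python3 w2.py .48 -.02 .084 40 20
```

```text
clock: 17.35
position: [0.4765, -0.0222, 0.0835]
ee_rot: [-0.194, 0.77, 0.285, 0.536]
contact_force: [0.0, -0.0, -0.2]
width: -0.0003
gripper_force: 0.0
clock: 17.6
position: [0.4797, -0.0218, 0.0835]
ee_rot: [-0.195, 0.77, 0.285, 0.536]
contact_force: [-1.4, -0.1, 0.8]
width: -0.0003
gripper_force: 0.6
37 [[374.5, 216.0], [372.5, 221.0], [372.5, 226.0], [373.5, 240.0], [373.5, 245.0], [373.5, 250.0], [373.5, 255.0], [374.5, 260.0]] [[418.5, 216.0], [418.5, 221.0], [418.5, 226.0], [419.5, 240.0], [419.5, 245.0], [419.5, 250.0], [419.5, 255.0], [420.5, 260.0]]
L slope psi 0.047 y at lid x=.48 0.0175 x range 0.4943 0.5879 inl 35
R slope psi 0.042 y at lid x=.48 -0.0776 x range 0.4965 0.5901 inl 37
pos [ 0.4797 -0.0218  0.0835] F [-1.1  0.3  0.5] shift mm [ 0.9 -1.2  1.2] turn [-0.25  0.48  0.45] q [-1.05  0.67  2.5   1.4   1.21 -1.61] t 17.65
fwd/left/up in tool: [0.263 0.648 0.715] [ 0.231 -0.762  0.605] [ 0.937  0.006 -0.35 ]
```

Touching the lid at TCP x ≈ 0.479. Now lift.

```bash
python3 -m pendant '[{"dx":0.002,"dy":0,"dz":-0.0007,"rx":0,"ry":0,"rz":0,"hand":0},{"dx":0.002,"dy":0,"dz":-0.0007,"rx":0,"ry":0,"rz":0,"hand":0},{"dx":0.002,"dy":0,"dz":-0.0007,"rx":0,"ry":0,"rz":0,"hand":0},{"dx":0.002,"dy":0,"dz":-0.0007,"rx":0,"ry":0,"rz":0,"hand":0},{"dx":0,"dy":0,"dz":0,"rx":0,"ry":0,"rz":0,"hand":0}]' ; python3 -m pendant '[{"dx":0.002,"dy":0,"dz":-0.0007,"rx":0,"ry":0,"rz":0,"hand":0},{"dx":0.002,"dy":0,"dz":-0.0007,"rx":0,"ry":0,"rz":0,"hand":0},{"dx":0,"dy":0,"dz":0,"rx":0,"ry":0,"rz":0,"hand":0}]' ; python3 -m pendant '[{"dx":0.002,"dy":0,"dz":-0.0007,"rx":0,"ry":0,"rz":0,"hand":0},{"dx":0.002,"dy":0,"dz":-0.0007,"rx":0,"ry":0,"rz":0,"hand":0},{"dx":0.002,"dy":0,"dz":-0.0007,"rx":0,"ry":0,"rz":0,"hand":0},{"dx":0,"dy":0,"dz":0,"rx":0,"ry":0,"rz":0,"hand":0}]'; python3 -m pendant '[{"dx":0.002,"dy":0,"dz":-0.0007,"rx":0,"ry":0,"rz":0,"hand":0},{"dx":0.002,"dy":0,"dz":-0.0007,"rx":0,"ry":0,"rz":0,"hand":0},{"dx":0,"dy":0,"dz":0,"rx":0,"ry":0,"rz":0,"hand":0}]'
```

```text
clock: 18.07
position: [0.4798, -0.022, 0.0919]
ee_rot: [-0.194, 0.771, 0.285, 0.536]
contact_force: [-1.6, 0.8, -0.9]
width: -0.0002
gripper_force: 1.2
clock: 18.32
position: [0.4801, -0.0222, 0.096]
ee_rot: [-0.194, 0.771, 0.285, 0.536]
contact_force: [-0.7, 0.1, -2.9]
width: -0.0
gripper_force: 1.5
clock: 18.65
position: [0.4801, -0.0218, 0.1028]
ee_rot: [-0.194, 0.77, 0.285, 0.536]
contact_force: [-0.7, -0.7, -2.4]
width: -0.0001
gripper_force: 1.5
clock: 18.9
position: [0.4801, -0.0217, 0.1071]
ee_rot: [-0.194, 0.77, 0.285, 0.536]
contact_force: [-0.3, -0.7, -2.4]
width: 0.0002
gripper_force: 1.5
```

It lifts steadily at about 2.4 N vertical. Carry on along the arc.

```bash
python3 -m pendant '[{"dx":0.0025,"dy":0.0003,"dz":-0.0005,"rx":0,"ry":0,"rz":0,"hand":0},{"dx":0.0025,"dy":0.0003,"dz":-0.0005,"rx":0,"ry":0,"rz":0,"hand":0},{"dx":0.0025,"dy":0.0004,"dz":-0.0005,"rx":0,"ry":0,"rz":0,"hand":0},{"dx":0,"dy":0,"dz":0,"rx":0,"ry":0,"rz":0,"hand":0}]' ; python3 -m pendant '[{"dx":0.0025,"dy":0.0005,"dz":-0.0004,"rx":0,"ry":0,"rz":0,"hand":0},{"dx":0.0025,"dy":0.0005,"dz":-0.0004,"rx":0,"ry":0,"rz":0,"hand":0},{"dx":0.0025,"dy":0.0005,"dz":-0.0004,"rx":0,"ry":0,"rz":0,"hand":0},{"dx":0,"dy":0,"dz":0,"rx":0,"ry":0,"rz":0,"hand":0}]'
python3 - <<'E'
from h import *
im=snap('side'); cv2.imwrite('pics/s7.png',cv2.resize(im['frame'][150:330,180:420][:,:,::-1],None,fx=3.2,fy=3.2,interpolation=cv2.INTER_CUBIC))
E
```

```text
clock: 19.23
position: [0.4813, -0.021, 0.1148]
ee_rot: [-0.195, 0.77, 0.285, 0.536]
contact_force: [-3.1, 1.0, -1.7]
width: 0.0004
gripper_force: 2.5
clock: 19.57
position: [0.4828, -0.0204, 0.122]
ee_rot: [-0.196, 0.77, 0.286, 0.536]
contact_force: [-6.8, 0.4, -2.2]
width: 0.0001
gripper_force: 4.3
```

View pics/s7.png

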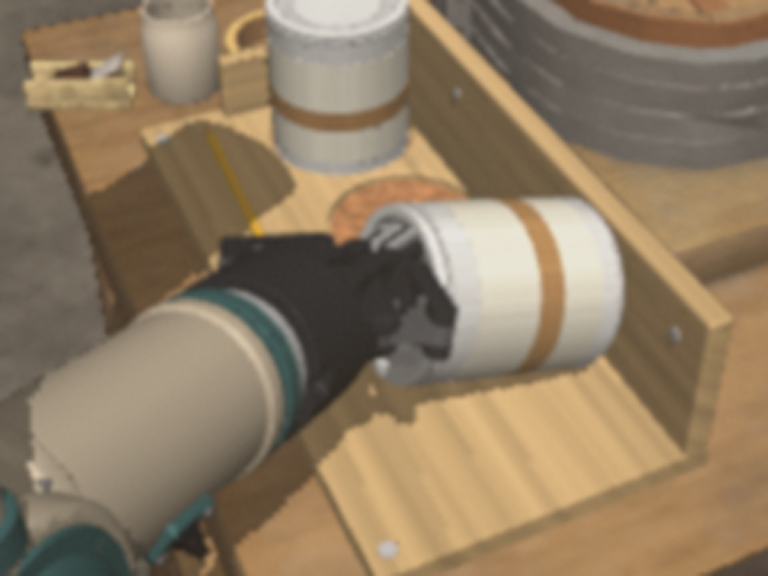

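The tin is tilted about 15° with the fingertip hooked under the rim at (395,235). From here I go by numbers, easing the forward push.

```bash
python3 -m pendant '[{"dx":0.002,"dy":-0.0002,"dz":-0.001,"rx":0,"ry":0,"rz":0,"hand":0},{"dx":0.002,"dy":0,"dz":-0.0007,"rx":0,"ry":0,"rz":0,"hand":0},{"dx":0,"dy":0,"dz":0,"rx":0,"ry":0,"rz":0,"hand":0}]' ; python3 -m pendant '[{"dx":0.002,"dy":0.0003,"dz":-0.0004,"rx":0,"ry":0,"rz":0,"hand":0},{"dx":0.002,"dy":0.0003,"dz":-0.0004,"rx":0,"ry":0,"rz":0,"hand":0},{"dx":0,"dy":0,"dz":0,"rx":0,"ry":0,"rz":0,"hand":0}]'; python3 -m pendant '[{"dx":0.002,"dy":0.0006,"dz":-0.0001,"rx":0,"ry":0,"rz":0,"hand":0},{"dx":0.002,"dy":0.0006,"dz":-0.0001,"rx":0,"ry":0,"rz":0,"hand":0},{"dx":0,"dy":0,"dz":0,"rx":0,"ry":0,"rz":0,"hand":0}]'
```

```text
clock: 19.87
position: [0.4834, -0.0216, 0.1265]
ee_rot: [-0.195, 0.77, 0.285, 0.536]
contact_force: [-3.4, 0.2, -1.3]
width: -0.0
gripper_force: 3.0
clock: 20.12
position: [0.4845, -0.0217, 0.1305]
ee_rot: [-0.194, 0.77, 0.285, 0.536]
contact_force: [-4.9, -0.4, -1.4]
width: -0.0002
gripper_force: 2.8
clock: 20.37
position: [0.4859, -0.0215, 0.1343]
ee_rot: [-0.195, 0.77, 0.285, 0.536]
contact_force: [-5.3, 0.1, -0.8]
width: -0.0
gripper_force: 3.2
```

```bash
python3 -m pendant '[{"dx":0.0021,"dy":0.0008,"dz":0.0002,"rx":0,"ry":0,"rz":0,"hand":0},{"dx":0.0021,"dy":0.001,"dz":0.0005,"rx":0,"ry":0,"rz":0,"hand":0},{"dx":0,"dy":0,"dz":0,"rx":0,"ry":0,"rz":0,"hand":0}]' ; python3 -m pendant '[{"dx":0.0021,"dy":0.0011,"dz":0.0006,"rx":0,"ry":0,"rz":0,"hand":0},{"dx":0.0021,"dy":0.0012,"dz":0.0008,"rx":0,"ry":0,"rz":0,"hand":0},{"dx":0,"dy":0,"dz":0,"rx":0,"ry":0,"rz":0,"hand":0}]'; python3 -m pendant '[{"dx":0.0021,"dy":0.0013,"dz":0.001,"rx":0,"ry":0,"rz":0,"hand":0},{"dx":0.002,"dy":0.0015,"dz":0.0013,"rx":0,"ry":0,"rz":0,"hand":0},{"dx":0,"dy":0,"dz":0,"rx":0,"ry":0,"rz":0,"hand":0}]'
```

```text
clock: 20.62
position: [0.4881, -0.0204, 0.1383]
ee_rot: [-0.196, 0.77, 0.285, 0.536]
contact_force: [-7.4, -0.6, -0.2]
width: 0.0002
gripper_force: 3.9
clock: 20.87
position: [0.491, -0.0192, 0.1423]
ee_rot: [-0.197, 0.769, 0.286, 0.536]
contact_force: [-11.1, -0.6, 2.6]
width: 0.0001
gripper_force: 5.4
clock: 21.12
position: [0.4951, -0.0179, 0.1463]
ee_rot: [-0.198, 0.768, 0.286, 0.537]
contact_force: [-13.5, 0.4, 6.9]
width: 0.0001
gripper_force: 7.1
```

The force is now mostly on the lid face. I'll check the tilt numerically from the brown band in the top image.

```bash
cat > th.py <<'E'
from h import *
im=snap('top'); f=im['frame']; hsv=cv2.cvtColor(f,cv2.COLOR_RGB2HSV)
m=(hsv[:,:,0]>8)&(hsv[:,:,0]<22)&(hsv[:,:,1]>110)&(hsv[:,:,2]>60)&(hsv[:,:,2]<215)
for c in (385,390,395,400,405):
    r=np.where(m[205:275,c])[0]+205; print(c,r.tolist())
ex=np.array([np.cos(.0135),np.sin(.0135),0]); ey=np.array([-ex[1],ex[0],0]); wall=np.r_[.5459,.1184,0]+.051*ex-.148*ey
for t in range(0,70,10):
    a=np.radians(t); g=lambda s,h0=98:wall+ex*(-s*np.cos(a)-(98-h0)*np.sin(a))*1e-3+np.array([0,0,.014+(h0*np.cos(a)+s*np.sin(a))*1e-3])
    print(t,'band',proj(im,[g(59)]).round(1),'foottop',proj(im,[g(0)]).round(1)[0,1],'lidtop',proj(im,[g(118)]).round(1)[0,1])
for c in (385,395,405): print(c,[(r,*hsv[r,c]) for r in range(208,276,3)])
E
python3 th.py
```

```text
385 [209, 210, 228, 229, 230, 231, 232]
390 [209, 226, 227, 228, 229, 230, 231]
395 [225, 226, 227, 228, 229, 230]
400 [209, 225, 226, 227, 228, 229, 230]
405 [209, 226, 227, 228, 229, 230]
0 band [[401.9 238.9]] foottop 209.1 lidtop 269.2
10 band [[402.7 238.4]] foottop 209.1 lidtop 268.7
20 band [[403.2 236.9]] foottop 209.4 lidtop 266.3
30 band [[403.4 234.6]] foottop 209.7 lidtop 261.8
40 band [[403.2 231.6]] foottop 210.1 lidtop 255.4
50 band [[402.7 228. ]] foottop 210.7 lidtop 247.4
60 band [[401.9 223.9]] foottop 211.3 lidtop 238.2
385 [(208, np.uint8(20), np.uint8(115), np.uint8(226)), (211, np.uint8(20), np.uint8(94), np.uint8(84)), (214, np.uint8(40), np.uint8(15), np.uint8(157)), (217, np.uint8(30), np.uint8(26), np.uint8(164)), (220, np.uint8(31), np.uint8(33), np.uint8(169)), (223, np.uint8(27), np.uint8(32), np.uint8(167)), (226, np.uint8(28), np.uint8(39), np.uint8(162)), (229, np.uint8(16), np.uint8(150), np.uint8(131)), (232, np.uint8(18), np.uint8(154), np.uint8(124)), (235, np.uint8(29), np.uint8(33), np.uint8(160)), (238, np.uint8(29), np.uint8(35), np.uint8(162)
[... 2214 characters left out ...]
)), (235, np.uint8(30), np.uint8(25), np.uint8(227)), (238, np.uint8(31), np.uint8(27), np.uint8(228)), (241, np.uint8(29), np.uint8(27), np.uint8(228)), (244, np.uint8(30), np.uint8(22), np.uint8(228)), (247, np.uint8(35), np.uint8(14), np.uint8(218)), (250, np.uint8(43), np.uint8(11), np.uint8(218)), (253, np.uint8(45), np.uint8(10), np.uint8(200)), (256, np.uint8(45), np.uint8(7), np.uint8(232)), (259, np.uint8(47), np.uint8(10), np.uint8(171)), (262, np.uint8(42), np.uint8(9), np.uint8(149)), (265, np.uint8(38), np.uint8(11), np.uint8(191)), (268, np.uint8(48), np.uint8(10), np.uint8(128)), (271, np.uint8(47), np.uint8(9), np.uint8(196)), (274, np.uint8(108), np.uint8(29), np.uint8(44))]
```

The tilt is about 38°, but since the tool hasn't turned, its lower edge now presses the lid and the upper edge has left the recess. I'll turn the tool 25° with the tin, about that lower edge.

```bash
python3 -m pendant '[{"dx":-0.0004,"dy":0.0003,"dz":0.0003,"rx":0.9,"ry":-3,"rz":2.4,"hand":0},{"dx":-0.0002,"dy":0.0003,"dz":0.0004,"rx":0.9,"ry":-3,"rz":2.4,"hand":0},{"dx":-0.0002,"dy":0.0003,"dz":0.0004,"rx":0.9,"ry":-3,"rz":2.4,"hand":0},{"dx":0,"dy":0,"dz":0,"rx":0,"ry":0,"rz":0,"hand":0}]' ; python3 -m pendant '[{"dx":-0.0002,"dy":0.0004,"dz":0.0005,"rx":0.9,"ry":-3,"rz":2.4,"hand":0},{"dx":-0.0002,"dy":0.0004,"dz":0.0005,"rx":0.9,"ry":-3,"rz":2.4,"hand":0},{"dx":-0.0002,"dy":0.0004,"dz":0.0005,"rx":0.9,"ry":-3,"rz":2.4,"hand":0},{"dx":0,"dy":0,"dz":0,"rx":0,"ry":0,"rz":0,"hand":0}]'; python3 w2.py .5 -.02 .15 50 38; python3 th.py | head -5
```

```text
clock: 21.5
position: [0.4979, -0.0186, 0.1474]
ee_rot: [-0.226, 0.819, 0.265, 0.456]
contact_force: [-8.9, 0.2, 12.0]
width: -0.0001
gripper_force: 8.0
clock: 21.83
position: [0.4998, -0.0181, 0.147]
ee_rot: [-0.253, 0.861, 0.24, 0.369]
contact_force: [-9.0, -0.8, 17.5]
width: 0.0003
gripper_force: 9.2
pos [ 0.4998 -0.0181  0.147 ] F [-9.  -0.8 17.5] shift mm [ 2.   0.8 -2.9] turn [ -0.22  -1.21 -18.83] q [-0.84  0.3   2.2   1.06  1.14 -0.53] t 21.83
fwd/left/up in tool: [0.612 0.601 0.515] [ 0.227 -0.756  0.614] [ 0.758 -0.259 -0.599]
385 [209, 210, 227, 228, 229, 230, 231]
390 [209, 225, 226, 227, 228, 229, 230]
395 [209, 224, 225, 226, 227, 228, 229]
400 [209, 224, 225, 226, 227, 228]
405 [209, 210, 225, 226, 227, 228, 229]
```

```bash
python3 -m pendant '[{"dx":0.0015,"dy":-0.0005,"dz":-0.0012,"rx":0,"ry":0,"rz":0,"hand":0},{"dx":0.0015,"dy":-0.0005,"dz":-0.0012,"rx":0,"ry":0,"rz":0,"hand":0},{"dx":0,"dy":0,"dz":0,"rx":0,"ry":0,"rz":0,"hand":0}]' ; python3 th.py | head -5;  python3 -m pendant '[{"dx":0.0015,"dy":-0.0005,"dz":-0.0012,"rx":0,"ry":0,"rz":0,"hand":0},{"dx":0.0015,"dy":-0.0005,"dz":-0.0012,"rx":0,"ry":0,"rz":0,"hand":0},{"dx":0,"dy":0,"dz":0,"rx":0,"ry":0,"rz":0,"hand":0}]'; python3 th.py | head -5
```

```text
clock: 22.13
position: [0.4999, -0.0206, 0.1478]
ee_rot: [-0.251, 0.863, 0.238, 0.369]
contact_force: [-2.4, -0.1, 7.9]
width: -0.0002
gripper_force: 3.9
385 [209, 210, 211, 227, 228, 229, 230, 231, 232]
390 [209, 210, 226, 227, 228, 229, 230]
395 [209, 225, 226, 227, 228, 229]
400 [209, 224, 225, 226, 227, 228]
405 [209, 210, 225, 226, 227, 228, 229]
clock: 22.43
position: [0.4997, -0.0221, 0.1496]
ee_rot: [-0.249, 0.864, 0.238, 0.367]
contact_force: [-0.8, -0.2, 0.6]
width: 0.0002
gripper_force: 0.2
385 [209, 210, 211, 228, 229, 230, 231, 232, 233]
390 [209, 210, 226, 227, 228, 229, 230, 231]
395 [209, 225, 226, 227, 228, 229]
400 [209, 225, 226, 227, 228, 229]
405 [209, 210, 225, 226, 227, 228, 229]
```

The force is near zero and the tin holds at about 41°, wedged by friction. By geometry the tip sits on the rim face, so I'll step back and down, then re-enter the recess.

```bash
python3 -m pendant '[{"dx":0.0003,"dy":-0.005,"dz":-0.0062,"rx":0,"ry":0,"rz":0,"hand":0},{"dx":-0.0068,"dy":-0.0014,"dz":0.0008,"rx":0,"ry":0,"rz":0,"hand":0},{"dx":-0.0007,"dy":0.0023,"dz":-0.0018,"rx":0,"ry":0,"rz":0,"hand":0},{"dx":0,"dy":0,"dz":0,"rx":0,"ry":0,"rz":0,"hand":0}]' ; python3 th.py | head -5; python3 w2.py .5 -.02 .15 50 38
python3 - <<'E'
from h import *
im=snap('top'); hsv=cv2.cvtColor(im['frame'],cv2.COLOR_RGB2HSV)
for c in (380,388,412): print(c,[(r,int(hsv[r,c,1]),int(hsv[r,c,2])) for r in range(240,276,2)])
E
```

```text
clock: 22.82
position: [0.4886, -0.0254, 0.1488]
ee_rot: [-0.249, 0.865, 0.237, 0.367]
contact_force: [0.1, -0.7, -0.2]
width: -0.0001
gripper_force: 0.3
385 [209, 210, 211, 212, 213, 214, 232, 233, 234, 235, 236, 237]
390 [209, 210, 211, 230, 231, 232, 233, 234, 235]
395 [209, 210, 211, 229, 230, 231, 232, 233, 234]
400 [209, 210, 211, 228, 229, 230, 231, 232, 233]
405 [209, 210, 211, 212, 228, 229, 230, 231, 232, 233]
pos [ 0.4888 -0.0254  0.1489] F [-0.5 -0.7  0. ] shift mm [9.  2.2 8.4] turn [  0.29  -0.66 -19.09] q [-0.86  0.28  2.21  1.03  1.15 -0.53] t 22.87
fwd/left/up in tool: [0.618 0.593 0.516] [ 0.228 -0.764  0.604] [ 0.752 -0.256 -0.607]
380 [(240, 147, 92), (242, 44, 117), (244, 39, 119), (246, 36, 113), (248, 33, 115), (250, 37, 110), (252, 39, 111), (254, 38, 115), (256, 34, 113), (258, 28, 109), (260, 17, 103), (262, 15, 101), (264, 18, 101), (266, 19, 96), (268, 11, 90), (270, 15, 100), (272, 14, 162), (274, 14, 202)]
388 [(240, 30, 168), (242, 30, 169), (244, 29, 165), (246, 34, 164), (248, 34, 157), (250, 32, 160), (252, 32, 152), (254, 12, 145), (256, 16, 144), (258, 18, 142), (260, 10, 127), (262, 15, 158), (264, 13, 174), (266, 11, 210), (268, 8, 185), (270, 9, 179), (272, 12, 174), (274, 11, 112)]
412 [(240, 24, 229), (242, 24, 231), (244, 21, 232), (246, 22, 232), (248, 21, 233), (250, 13, 222), (252, 11, 222), (254, 14, 222), (256, 11, 184), (258, 11, 227), (260, 8, 233), (262, 14, 129), (264, 18, 57), (266, 11, 164), (268, 7, 77), (270, 12, 127), (272, 12, 151), (274, 9, 58)]
```

```bash
cat > th2.py <<'E'
from h import *
def brown(im):
    h=cv2.cvtColor(im['frame'],cv2.COLOR_RGB2HSV); return (h[:,:,0]>8)&(h[:,:,0]<22)&(h[:,:,1]>100)&(h[:,:,2]>60)&(h[:,:,2]<215)
ex=np.array([np.cos(.0135),np.sin(.0135),0]); ey=np.array([-ex[1],ex[0],0]); 
def run(yrel=-.148):
    t,s=snap('top'),snap('side'); mt=brown(t); o=np.r_[.5459,.1184,0]+.051*ex+yrel*ey
    # band centre seen from the top at this y -> ray; intersect with plane of tin axis -> x(z); same plane hit by side pixels of the band
    c=int(round(proj(t,[o+[-.05,0,.12]])[0,0])); r=np.where(mt[216:262,c])[0]+216; r=r[np.abs(r-np.median(r))<6]
    ot,dt=ray(t,[[c,r.mean()]]); ms=brown(s); best=[]
    for z in np.arange(.09,.18,.003):
        P=ot+dt[0]*(z-ot[2])/dt[0,2]; u=proj(s,[P])[0]; x,y=u.round().astype(int); 
        best.append((round(float(z),3),round(float((P-o)@ex),4),int(x),int(y),int(ms[y,x])))
    print('col',c,'row',r.mean(),'\n',[b for b in best])
run()
E
python3 th2.py
```

```text
col 402 row 230.5 
 [(0.09, -0.0414, 348, 232, 0), (0.093, -0.0415, 348, 231, 0), (0.096, -0.0417, 348, 230, 0), (0.099, -0.0418, 348, 228, 0), (0.102, -0.0419, 348, 227, 0), (0.105, -0.0421, 348, 225, 0), (0.108, -0.0422, 347, 224, 0), (0.111, -0.0424, 347, 222, 0), (0.114, -0.0425, 347, 221, 0), (0.117, -0.0426, 347, 219, 1), (0.12, -0.0428, 347, 218, 1), (0.123, -0.0429, 347, 216, 0), (0.126, -0.0431, 347, 215, 0), (0.129, -0.0432, 347, 213, 0), (0.132, -0.0433, 346, 212, 1), (0.135, -0.0435, 346, 210, 0), (0.138, -0.0436, 346, 209, 1), (0.141, -0.0437, 346, 207, 1), (0.144, -0.0439, 346, 206, 1), (0.147, -0.044, 346, 204, 1), (0.15, -0.0442, 346, 202, 1), (0.153, -0.0443, 345, 201, 0), (0.156, -0.0444, 345, 199, 1), (0.159, -0.0446, 345, 198, 1), (0.162, -0.0447, 345, 196, 0), (0.165, -0.0449, 345, 194, 1), (0.168, -0.045, 345, 193, 1), (0.171, -0.0451, 345, 191, 1), (0.174, -0.0453, 345, 190, 1), (0.177, -0.0454, 344, 188, 1)]
```

```bash
python3 -m pendant '[{"dx":0,"dy":0,"dz":0,"rx":0,"ry":0,"rz":0,"hand":0},{"dx":0,"dy":0,"dz":0,"rx":0,"ry":0,"rz":0,"hand":0}]' ; python3 th.py | head -5; python3 th2.py | cut -c1-1200
```

```text
clock: 23.18
position: [0.4888, -0.0249, 0.1491]
ee_rot: [-0.249, 0.864, 0.238, 0.367]
contact_force: [-0.3, 0.4, -0.2]
width: -0.0001
gripper_force: 0.4
385 [209, 210, 211, 212, 213, 214, 232, 233, 234, 235, 236, 237]
390 [209, 210, 211, 212, 230, 231, 232, 233, 234, 235]
395 [209, 210, 211, 229, 230, 231, 232, 233]
400 [209, 210, 211, 228, 229, 230, 231, 232, 233]
405 [209, 210, 211, 212, 228, 229, 230, 231, 232, 233]
col 402 row 230.5 
 [(0.09, -0.0414, 348, 232, 0), (0.093, -0.0415, 348, 231, 0), (0.096, -0.0417, 348, 230, 0), (0.099, -0.0418, 348, 228, 0), (0.102, -0.0419, 348, 227, 0), (0.105, -0.0421, 348, 225, 0), (0.108, -0.0422, 347, 224, 0), (0.111, -0.0424, 347, 222, 0), (0.114, -0.0425, 347, 221, 0), (0.117, -0.0426, 347, 219, 1), (0.12, -0.0428, 347, 218, 1), (0.123, -0.0429, 347, 216, 0), (0.126, -0.0431, 347, 215, 0), (0.129, -0.0432, 347, 213, 1), (0.132, -0.0433, 346, 212, 0), (0.135, -0.0435, 346, 210, 0), (0.138, -0.0436, 346, 209, 1), (0.141, -0.0437, 346, 207, 1), (0.144, -0.0439, 346, 206, 1), (0.147, -0.044, 346, 204, 1), (0.15, -0.0442, 346, 202, 0), (0.153, -0.0443, 345, 201, 0), (0.156, -0.0444, 345, 199, 1), (0.159, -0.0446, 345, 198, 0), (0.162, -0.0447, 345, 196, 1), (0.165, -0.0449, 345, 194, 1), (0.168, -0.045, 345, 193, 1), (0.171, -0.0451, 345, 191, 1), (0.174, -0.0453, 345, 190, 1), (0.177, -0.0454, 344, 188, 1)]
```

The band measures x ≈ −43 mm and z ≈ 118 mm with almost no force, so the tin is at about 40°, hooked on the finger, with its foot drawn about 8 mm off the board. It's near balance, so I'll follow the arc forward, turning with it.

```bash
python3 -m pendant '[{"dx":0.0019,"dy":0.0013,"dz":0.001,"rx":0.23,"ry":-0.8,"rz":0.6,"hand":0},{"dx":0.0019,"dy":0.0013,"dz":0.001,"rx":0.23,"ry":-0.8,"rz":0.6,"hand":0},{"dx":0.0019,"dy":0.0013,"dz":0.001,"rx":0.23,"ry":-0.8,"rz":0.6,"hand":0},{"dx":0,"dy":0,"dz":0,"rx":0,"ry":0,"rz":0,"hand":0}]' ; python3 th.py | head -5|tail -2; python3 -m pendant '[{"dx":0.0019,"dy":0.0013,"dz":0.001,"rx":0.23,"ry":-0.8,"rz":0.6,"hand":0},{"dx":0.0019,"dy":0.0013,"dz":0.001,"rx":0.23,"ry":-0.8,"rz":0.6,"hand":0},{"dx":0.0019,"dy":0.0013,"dz":0.001,"rx":0.23,"ry":-0.8,"rz":0.6,"hand":0},{"dx":0,"dy":0,"dz":0,"rx":0,"ry":0,"rz":0,"hand":0}]' ; python3 th.py | head -5|tail -2
```

```text
clock: 23.67
position: [0.4972, -0.025, 0.1512]
ee_rot: [-0.254, 0.874, 0.232, 0.344]
contact_force: [-0.6, -1.9, -0.2]
width: 0.0003
gripper_force: 0.3
400 [209, 225, 226, 227, 228, 229]
405 [209, 210, 225, 226, 227, 228, 229]
clock: 24.05
position: [0.5039, -0.0245, 0.1516]
ee_rot: [-0.26, 0.883, 0.226, 0.319]
contact_force: [0.7, -1.1, 0.4]
width: -0.0004
gripper_force: 0.2
400 [209, 224, 225, 226, 227]
405 [209, 210, 224, 225, 226, 227]
```

```bash
python3 -m pendant '[{"dx":0.002,"dy":0.0015,"dz":0.0012,"rx":0.23,"ry":-0.8,"rz":0.6,"hand":0},{"dx":0.002,"dy":0.0015,"dz":0.0012,"rx":0.23,"ry":-0.8,"rz":0.6,"hand":0},{"dx":0.002,"dy":0.0015,"dz":0.0012,"rx":0.23,"ry":-0.8,"rz":0.6,"hand":0},{"dx":0,"dy":0,"dz":0,"rx":0,"ry":0,"rz":0,"hand":0}]' ; python3 th.py | head -5|tail -2; python3 -m pendant '[{"dx":0.002,"dy":0.0015,"dz":0.0012,"rx":0.23,"ry":-0.8,"rz":0.6,"hand":0},{"dx":0.002,"dy":0.0015,"dz":0.0012,"rx":0.23,"ry":-0.8,"rz":0.6,"hand":0},{"dx":0.002,"dy":0.0015,"dz":0.0012,"rx":0.23,"ry":-0.8,"rz":0.6,"hand":0},{"dx":0,"dy":0,"dz":0,"rx":0,"ry":0,"rz":0,"hand":0}]' ; python3 th.py | head -5|tail -2; python3 w2.py .5 -.02 .15 50 38
```

```text
clock: 24.43
position: [0.5122, -0.0239, 0.1524]
ee_rot: [-0.267, 0.891, 0.219, 0.296]
contact_force: [-0.5, -0.8, 3.8]
width: 0.0
gripper_force: 1.6
400 [209, 222, 223, 224, 225]
405 [209, 210, 222, 223, 224, 225]
clock: 24.82
position: [0.5211, -0.0245, 0.152]
ee_rot: [-0.271, 0.899, 0.212, 0.272]
contact_force: [-0.2, 0.1, 1.1]
width: 0.0002
gripper_force: 0.3
400 [209, 210, 220, 221, 222]
405 [209, 210, 211, 221, 222, 223]
pos [ 0.5207 -0.0246  0.1515] F [-0.5 -0.6  0.2] shift mm [-15.6 -13.9  -3.9] turn [ -4.07   8.34 -26.13] q [-0.72  0.29  2.02  0.87  1.16 -0.11] t 24.87
fwd/left/up in tool: [0.762 0.529 0.374] [ 0.234 -0.763  0.602] [ 0.604 -0.372 -0.706]
```

```bash
python3 -m pendant '[{"dx":0.0022,"dy":0.0016,"dz":0.0012,"rx":0.25,"ry":-0.8,"rz":0.6,"hand":0},{"dx":0.0022,"dy":0.0016,"dz":0.0012,"rx":0.25,"ry":-0.8,"rz":0.6,"hand":0},{"dx":0.0022,"dy":0.0016,"dz":0.0012,"rx":0.25,"ry":-0.8,"rz":0.6,"hand":0},{"dx":0,"dy":0,"dz":0,"rx":0,"ry":0,"rz":0,"hand":0}]' ; python3 th.py | head -5|tail -2; python3 -m pendant '[{"dx":0.0022,"dy":0.0016,"dz":0.0013,"rx":0.25,"ry":-0.8,"rz":0.6,"hand":0},{"dx":0.0022,"dy":0.0016,"dz":0.0013,"rx":0.25,"ry":-0.8,"rz":0.6,"hand":0},{"dx":0.0022,"dy":0.0016,"dz":0.0013,"rx":0.25,"ry":-0.8,"rz":0.6,"hand":0},{"dx":0,"dy":0,"dz":0,"rx":0,"ry":0,"rz":0,"hand":0}]' ; python3 th.py | head -5|tail -2; python3 w2.py .5 -.02 .15 50 38
```

```text
clock: 25.2
position: [0.5299, -0.0248, 0.1506]
ee_rot: [-0.276, 0.906, 0.205, 0.247]
contact_force: [-0.1, -0.3, 0.1]
width: 0.0002
gripper_force: 0.0
400 [209, 210, 211, 217]
405 [209, 210, 211, 212, 213, 218]
clock: 25.58
position: [0.5385, -0.0243, 0.1493]
ee_rot: [-0.282, 0.912, 0.199, 0.222]
contact_force: [-0.5, -0.3, -0.7]
width: -0.0
gripper_force: 0.0
400 [260, 261, 262, 263, 264, 265, 266, 267, 268, 269, 270, 271, 272, 273, 274]
405 [264, 265, 266, 267, 268, 269, 270, 271, 272, 273, 274]
pos [ 0.538  -0.024   0.1493] F [0.2 0.2 0.2] shift mm [-29.9 -21.9  -9.2] turn [ -6.47  12.91 -29.7 ] q [-0.66  0.33  1.93  0.78  1.2   0.07] t 25.63
fwd/left/up in tool: [0.823 0.488 0.293] [ 0.237 -0.762  0.603] [ 0.517 -0.427 -0.742]
```

The band has vanished from the top view, so the tin has swung up. I'll withdraw the tool upward and measure.

```bash
python3 -m pendant '[{"dx":0.006,"dy":-0.005,"dz":-0.009,"rx":0,"ry":0,"rz":0,"hand":0},{"dx":0.005,"dy":-0.012,"dz":-0.017,"rx":0,"ry":0,"rz":0,"hand":0},{"dx":0.005,"dy":-0.012,"dz":-0.017,"rx":0,"ry":0,"rz":0,"hand":0},{"dx":0.005,"dy":-0.015,"dz":-0.025,"rx":0,"ry":0,"rz":0,"hand":0},{"dx":0,"dy":-0.015,"dz":-0.025,"rx":0,"ry":0,"rz":0,"hand":0},{"dx":0,"dy":0,"dz":0,"rx":0,"ry":0,"rz":0,"hand":0}]'
cat > up.py <<'E'
from h import *
im=snap('top'); hsv=cv2.cvtColor(im['frame'],cv2.COLOR_RGB2HSV)
m=((hsv[:,:,1]<75)&(hsv[:,:,2]>100)).astype(np.uint8)*255; m[:195]=0; m[292:]=0; m[:,:240]=0; m[:,450:]=0
m=cv2.morphologyEx(m,cv2.MORPH_CLOSE,np.ones((5,5),np.uint8))
st=np.array([.5459,.1184]); ex=np.array([np.cos(.0135),np.sin(.0135)]); ey=np.array([-ex[1],ex[0]])
for c in cv2.findContours(m,0,1)[0]:
    if cv2.contourArea(c)>300:
        h=cv2.convexHull(c); (u,v),r=cv2.minEnclosingCircle(h); x,y,w,hh=cv2.boundingRect(c)
        e=cv2.fitEllipse(h) if len(h)>5 else None; P=plane(im,[e[0]],.132)[0,:2]; print('box',x,y,w,hh,'ell',np.round(e[0],1),np.round(e[1],1),'world',P.round(4),'rel seat',((P-st)@ex).round(4),((P-st)@ey).round(4))
E
python3 up.py; python3 w2.py .5 -.02 .15 50 38
```

```text
clock: 26.13
position: [0.4991, -0.0307, 0.2594]
ee_rot: [-0.28, 0.912, 0.2, 0.224]
contact_force: [-0.1, 0.2, 0.1]
width: -0.0002
gripper_force: 0.0
box 369 208 57 52 ell [397.5 234. ] [51.2 57.6] world [ 0.5486 -0.0176] rel seat 0.0008 -0.136
box 244 208 54 51 ell [269.9 233.4] [50.8 54.8] world [0.5438 0.2278] rel seat -0.0006 0.1094
pos [ 0.4994 -0.0308  0.2573] F [-0.3 -0.4  0. ] shift mm [-52.7  37.4  86.4] turn [ -6.2   12.85 -29.53] q [-0.72  0.16  1.84  0.71  1.42  0.21] t 26.18
fwd/left/up in tool: [0.821 0.488 0.296] [ 0.238 -0.764  0.6  ] [ 0.52  -0.422 -0.743]
```

The tin stands upright against the board at rel-seat (≈0.001, −0.138). Now plan the slide with the tool pointing down.

```bash
cat > sl.py <<'E'
from path import *
ex=np.array([np.cos(.0135),np.sin(.0135),0]); ey=np.array([-ex[1],ex[0],0]); st=np.array([.5459,.1184,0])
F=R.from_euler('z',180,degrees=True); s=manip.get_state(); r=rot(s['ee_rot'])
for psi in (85.7,-4.3):
    T=pose(np.radians(psi),np.radians(90))*F; print(psi,'turn',(r.inv()*T).as_rotvec(degrees=True).round(1))
    q=s['qpos'].copy()
    for y,z in((-.22,.2),(-.22,.075),(-.06,.075),(-.06,.2)):
        P=st+y*ey+[0,0,z]; q,c=cont(q,P,T); print('  ',y,z,P.round(4),'tool shift mm',(r.inv().apply(P-s['position'])*1e3).round(1),q.round(2),round(c,6))
E
python3 sl.py
```

```text
85.7 turn [ -6.5 -43.5 -58.2]
   -0.22 0.2 [ 0.5489 -0.1016  0.2   ] tool shift mm [ -6.  102.4  14.8] [-0.31  0.27  1.59 -0.    1.28 -0.23] 0.0
   -0.22 0.075 [ 0.5489 -0.1016  0.075 ] tool shift mm [-70.9 155.2 107.6] [-0.31  0.38  1.77 -0.    0.99 -0.23] 0.0
   -0.06 0.075 [0.5467 0.0584 0.075 ] tool shift mm [-34.7  31.9 203. ] [-0.02  0.37  1.79  0.    0.98  0.06] 0.0
   -0.06 0.2 [0.5467 0.0584 0.2   ] tool shift mm [ 30.3 -20.8 110.2] [-0.02  0.26  1.61  0.    1.27  0.06] 0.0
-4.3 turn [-34.1 -25.2  27.6]
   -0.22 0.2 [ 0.5489 -0.1016  0.2   ] tool shift mm [ -6.  102.4  14.8] [-0.31  0.27  1.59  0.    1.28  1.34] 0.0
   -0.22 0.075 [ 0.5489 -0.1016  0.075 ] tool shift mm [-70.9 155.2 107.6] [-0.31  0.38  1.77 -0.    0.99  1.34] 0.0
   -0.06 0.075 [0.5467 0.0584 0.075 ] tool shift mm [-34.7  31.9 203. ] [-0.02  0.37  1.79  0.    0.98  1.63] 0.0
   -0.06 0.2 [0.5467 0.0584 0.2   ] tool shift mm [ 30.3 -20.8 110.2] [-0.02  0.26  1.61  0.    1.27  1.63] 0.0
```

```bash
python3 -m pendant '[{"dx":0,"dy":0.01,"dz":0,"rx":-0.6,"ry":-3.95,"rz":-5.3,"hand":0},{"dx":0,"dy":0,"dz":0,"rx":-0.6,"ry":-3.95,"rz":-5.3,"hand":0},{"dx":0,"dy":0,"dz":0,"rx":-0.6,"ry":-3.95,"rz":-5.3,"hand":0},{"dx":0,"dy":0,"dz":0,"rx":-0.6,"ry":-3.95,"rz":-5.3,"hand":0},{"dx":0,"dy":0,"dz":0,"rx":-0.6,"ry":-3.95,"rz":-5.3,"hand":0},{"dx":0,"dy":0,"dz":0,"rx":-0.6,"ry":-3.95,"rz":-5.3,"hand":0},{"dx":0,"dy":0,"dz":0,"rx":-0.6,"ry":-3.95,"rz":-5.3,"hand":0},{"dx":0,"dy":0,"dz":0,"rx":-0.6,"ry":-3.95,"rz":-5.3,"hand":0},{"dx":0,"dy":0,"dz":0,"rx":-0.6,"ry":-3.95,"rz":-5.3,"hand":0},{"dx":0,"dy":0,"dz":0,"rx":-0.6,"ry":-3.95,"rz":-5.3,"hand":0},{"dx":0,"dy":0,"dz":0,"rx":-0.6,"ry":-3.95,"rz":-5.3,"hand":0},{"dx":0,"dy":0,"dz":0,"rx":0,"ry":0,"rz":0,"hand":0}]'; python3 w2.py .5489 -.1016 .2 85.7 90
```

```text
clock: 27.18
position: [0.5037, -0.0352, 0.2497]
ee_rot: [-0.003, 0.731, 0.683, -0.0]
contact_force: [0.4, 0.6, 0.1]
width: 0.0
gripper_force: 0.0
pos [ 0.5037 -0.0352  0.2497] F [0.4 0.6 0.1] shift mm [-63.4  49.8  49.3] turn [-0.26 -0.2   0.43] q [-0.21  0.16  1.61  0.    1.37 -0.14] t 27.18
fwd/left/up in tool: [ 0.067  0.998 -0.004] [ 0.998 -0.067  0.004] [ 0.003 -0.005 -1.   ]
```

```bash
python3 -m pendant '[{"dx":-0.021,"dy":0.0166,"dz":0,"rx":0,"ry":0,"rz":0,"hand":0},{"dx":-0.021,"dy":0.0166,"dz":0,"rx":0,"ry":0,"rz":0,"hand":0},{"dx":-0.021,"dy":0.0166,"dz":0,"rx":0,"ry":0,"rz":0,"hand":0},{"dx":0,"dy":0,"dz":0.03,"rx":0,"ry":0,"rz":0,"hand":0},{"dx":0,"dy":0,"dz":0.03,"rx":0,"ry":0,"rz":0,"hand":0},{"dx":0,"dy":0,"dz":0.03,"rx":0,"ry":0,"rz":0,"hand":0},{"dx":0,"dy":0,"dz":0.03,"rx":0,"ry":0,"rz":0,"hand":0},{"dx":0,"dy":0,"dz":0.03,"rx":0,"ry":0,"rz":0,"hand":0},{"dx":0,"dy":0,"dz":0.024,"rx":0,"ry":0,"rz":0,"hand":0},{"dx":0,"dy":0,"dz":0,"rx":0,"ry":0,"rz":0,"hand":0}]'; python3 w2.py .5467 .0584 .075 85.7 90; python3 up.py
```

```text
clock: 28.02
position: [0.5442, -0.1028, 0.0704]
ee_rot: [-0.008, 0.734, 0.68, -0.002]
contact_force: [-1.2, 0.4, 0.3]
width: -0.0005
gripper_force: 0.0
pos [ 0.5442 -0.1028  0.0704] F [-1.2  0.4  0.3] shift mm [161.   -9.9  -3.2] turn [-0.87 -0.43 -0.08] q [-0.31  0.39  1.77  0.    1.   -0.24] t 28.02
fwd/left/up in tool: [ 0.076  0.997 -0.015] [ 0.997 -0.076  0.009] [ 0.007 -0.015 -1.   ]
box 369 208 56 52 ell [397.2 234.2] [51.3 56.9] world [ 0.5482 -0.017 ] rel seat 0.0005 -0.1354
box 244 208 54 51 ell [269.9 233.4] [50.7 54.8] world [0.5439 0.2278] rel seat -0.0005 0.1094
```

```bash
python3 -m pendant '[{"dx":0.008,"dy":0.0005,"dz":0,"rx":0,"ry":0,"rz":0,"hand":0},{"dx":0.006,"dy":0,"dz":0,"rx":0,"ry":0,"rz":0,"hand":0},{"dx":0.004,"dy":0,"dz":0,"rx":0,"ry":0,"rz":0,"hand":0},{"dx":0.004,"dy":0,"dz":0,"rx":0,"ry":0,"rz":0,"hand":0},{"dx":0.004,"dy":-0.0003,"dz":0,"rx":0,"ry":0,"rz":0,"hand":0},{"dx":0.004,"dy":-0.0003,"dz":0,"rx":0,"ry":0,"rz":0,"hand":0},{"dx":0.005,"dy":-0.0003,"dz":0,"rx":0,"ry":0,"rz":0,"hand":0},{"dx":0.005,"dy":-0.0003,"dz":0,"rx":0,"ry":0,"rz":0,"hand":0},{"dx":0.005,"dy":-0.0003,"dz":0,"rx":0,"ry":0,"rz":0,"hand":0},{"dx":0.005,"dy":-0.0003,"dz":0,"rx":0,"ry":0,"rz":0,"hand":0}]'; python3 up.py; python3 -m pendant '[{"dx":0.005,"dy":-0.0003,"dz":0,"rx":0,"ry":0,"rz":0,"hand":0},{"dx":0.005,"dy":-0.0003,"dz":0,"rx":0,"ry":0,"rz":0,"hand":0},{"dx":0.005,"dy":-0.0003,"dz":0,"rx":0,"ry":0,"rz":0,"hand":0},{"dx":0.005,"dy":-0.0003,"dz":0,"rx":0,"ry":0,"rz":0,"hand":0},{"dx":0.005,"dy":-0.0003,"dz":0,"rx":0,"ry":0,"rz":0,"hand":0},{"dx":0.005,"dy":-0.0003,"dz":0,"rx":0,"ry":0,"rz":0,"hand":0},{"dx":0.005,"dy":-0.0003,"dz":0,"rx":0,"ry":0,"rz":0,"hand":0},{"dx":0.005,"dy":-0.0003,"dz":0,"rx":0,"ry":0,"rz":0,"hand":0},{"dx":0.005,"dy":-0.0003,"dz":0,"rx":0,"ry":0,"rz":0,"hand":0},{"dx":0.005,"dy":-0.0003,"dz":0,"rx":0,"ry":0,"rz":0,"hand":0}]'; python3 up.py;python3 w2.py .5467 .0584 .075 85.7 90
```

```text
clock: 28.9
position: [0.5512, -0.0532, 0.0762]
ee_rot: [-0.002, 0.732, 0.681, 0.0]
contact_force: [-1.1, -2.6, 0.5]
width: 0.0
gripper_force: 0.0
box 355 208 54 52 ell [382.7 233.9] [51.  54.7] world [0.548  0.0109] rel seat 0.0007 -0.1076
box 244 208 54 51 ell [269.9 233.5] [50.8 54.5] world [0.5436 0.2278] rel seat -0.0008 0.1094
box 428 195 22 97 ell [439.4 249.7] [ 18.6 115.4] world [ 0.5204 -0.098 ] rel seat -0.0284 -0.216
clock: 29.78
position: [0.5522, -0.0031, 0.0766]
ee_rot: [-0.002, 0.732, 0.681, 0.0]
contact_force: [1.0, -2.3, 1.6]
width: 0.0
gripper_force: 0.0
box 244 209 54 50 ell [270. 234.] [50.3 54.4] world [0.5428 0.2276] rel seat -0.0017 0.1092
box 333 208 49 51 ell [358.1 233.3] [50.8 51. ] world [0.5482 0.0582] rel seat 0.0015 -0.0602
box 386 195 64 97 ell [418.8 237.6] [ 64.4 144.8] world [ 0.5427 -0.0584] rel seat -0.0055 -0.1768
pos [ 0.5521 -0.0021  0.0765] F [-0.4 -0.1 -0.4] shift mm [59.9 -9.8  1.8] turn [-0.16 -0.25  0.11] q [-0.13  0.37  1.78  0.01  0.99 -0.06] t 29.83
fwd/left/up in tool: [ 0.073  0.997 -0.002] [ 0.997 -0.073  0.005] [ 0.004 -0.003 -1.   ]
```

```bash
python3 -m pendant '[{"dx":0.005,"dy":-0.0005,"dz":0,"rx":0,"ry":0,"rz":0,"hand":0},{"dx":0.005,"dy":-0.0005,"dz":0,"rx":0,"ry":0,"rz":0,"hand":0},{"dx":0.005,"dy":-0.0005,"dz":0,"rx":0,"ry":0,"rz":0,"hand":0},{"dx":0.005,"dy":-0.0005,"dz":0,"rx":0,"ry":0,"rz":0,"hand":0},{"dx":0.005,"dy":-0.0005,"dz":0,"rx":0,"ry":0,"rz":0,"hand":0},{"dx":0.005,"dy":-0.0005,"dz":0,"rx":0,"ry":0,"rz":0,"hand":0},{"dx":0.005,"dy":-0.0005,"dz":0,"rx":0,"ry":0,"rz":0,"hand":0},{"dx":0.005,"dy":-0.0005,"dz":0,"rx":0,"ry":0,"rz":0,"hand":0},{"dx":0.004,"dy":-0.0005,"dz":0,"rx":0,"ry":0,"rz":0,"hand":0},{"dx":0.002,"dy":-0.0003,"dz":0,"rx":0,"ry":0,"rz":0,"hand":0},{"dx":0.002,"dy":-0.0003,"dz":0,"rx":0,"ry":0,"rz":0,"hand":0},{"dx":0,"dy":0,"dz":0,"rx":0,"ry":0,"rz":0,"hand":0}]'; python3 up.py;python3 w2.py .5467 .0584 .075 85.7 90
```

```text
clock: 30.83
position: [0.5502, 0.0452, 0.0765]
ee_rot: [-0.003, 0.732, 0.681, 0.0]
contact_force: [0.2, -0.7, -0.9]
width: -0.0001
gripper_force: 0.1
box 433 256 17 36 ell [444.1 274.2] [35.  43.5] world [ 0.4742 -0.1068] rel seat -0.0747 -0.2242
box 244 209 53 50 ell [269.8 233.8] [50.1 53.9] world [0.5431 0.228 ] rel seat -0.0013 0.1096
box 306 208 62 84 ell [337.4 249.9] [53.2 89.4] world [0.5154 0.0972] rel seat -0.0308 -0.0208
box 347 195 103 62 ell [399.2 219.5] [ 82.4 114.9] world [ 0.5767 -0.0206] rel seat 0.0289 -0.1394
pos [0.5503 0.0451 0.0765] F [-0.1  0.  -0.1] shift mm [13.  -4.6  1.6] turn [-0.19 -0.22  0.1 ] q [-0.05  0.37  1.78  0.    0.99  0.02] t 30.88
fwd/left/up in tool: [ 0.073  0.997 -0.003] [ 0.997 -0.073  0.004] [ 0.004 -0.003 -1.   ]
```

Another 13 mm nominal, in small steps, watching the force.

```bash
python3 -m pendant '[{"dx":0.002,"dy":-0.0003,"dz":0,"rx":0,"ry":0,"rz":0,"hand":0},{"dx":0.002,"dy":-0.0003,"dz":0,"rx":0,"ry":0,"rz":0,"hand":0},{"dx":0.002,"dy":-0.0003,"dz":0,"rx":0,"ry":0,"rz":0,"hand":0},{"dx":0.002,"dy":-0.0003,"dz":0,"rx":0,"ry":0,"rz":0,"hand":0},{"dx":0,"dy":0,"dz":0,"rx":0,"ry":0,"rz":0,"hand":0}]' | grep -E "posi|cont"; python3 -m pendant '[{"dx":0.001,"dy":0,"dz":0,"rx":0,"ry":0,"rz":0,"hand":0},{"dx":0.001,"dy":0,"dz":0,"rx":0,"ry":0,"rz":0,"hand":0},{"dx":0,"dy":0,"dz":0,"rx":0,"ry":0,"rz":0,"hand":0}]'| grep -E "posi|cont"; python3 -m pendant '[{"dx":0.001,"dy":0,"dz":0,"rx":0,"ry":0,"rz":0,"hand":0},{"dx":0.001,"dy":0,"dz":0,"rx":0,"ry":0,"rz":0,"hand":0},{"dx":0,"dy":0,"dz":0,"rx":0,"ry":0,"rz":0,"hand":0}]'| grep -E "posi|cont"
```

```text
position: [0.5497, 0.0532, 0.0766]
contact_force: [-0.0, 0.8, 0.1]
position: [0.55, 0.0549, 0.0766]
contact_force: [-0.3, -0.2, -0.9]
position: [0.55, 0.0569, 0.0766]
contact_force: [1.2, -0.8, 0.2]
```

```bash
R1='x'; python3 -m pendant '[{"dx":0.001,"dy":0,"dz":0,"rx":0,"ry":0,"rz":0,"hand":0},{"dx":0.001,"dy":0,"dz":0,"rx":0,"ry":0,"rz":0,"hand":0},{"dx":0,"dy":0,"dz":0,"rx":0,"ry":0,"rz":0,"hand":0}]'| grep -E "posi|cont"; python3 -m pendant '[{"dx":0.001,"dy":0,"dz":0,"rx":0,"ry":0,"rz":0,"hand":0},{"dx":0.001,"dy":0,"dz":0,"rx":0,"ry":0,"rz":0,"hand":0},{"dx":0,"dy":0,"dz":0,"rx":0,"ry":0,"rz":0,"hand":0}]'| grep -E "posi|cont"
cat > fin.py <<'E'
from h import *
im=snap('top'); hsv=cv2.cvtColor(im['frame'],cv2.COLOR_RGB2HSV)
m=((hsv[:,:,1]<75)&(hsv[:,:,2]>100)); 
for r in range(212,250,6):
    c=np.where(m[r,300:400])[0]+300; g=np.split(c,np.where(np.diff(c)>2)[0]+1); print(r,[(int(x[0]),int(x[-1])) for x in g if len(x)>2])
E
python3 fin.py
```

```text
position: [0.5502, 0.0589, 0.0766]
contact_force: [-0.2, -0.9, -0.3]
position: [0.5503, 0.0609, 0.0766]
contact_force: [-0.8, -0.3, -0.7]
212 [(314, 324), (334, 347), (350, 399)]
218 [(306, 323), (334, 347), (350, 399)]
224 [(302, 323), (334, 347), (350, 399)]
230 [(300, 323), (334, 346), (349, 399)]
236 [(300, 324), (334, 346), (349, 399)]
242 [(301, 326), (334, 346), (349, 399)]
248 [(303, 328), (350, 399)]
```

The force stays near zero at nominal reach, so I'll back off and measure.

```bash
python3 -m pendant '[{"dx":-0.01,"dy":0,"dz":0,"rx":0,"ry":0,"rz":0,"hand":0},{"dx":-0.03,"dy":0,"dz":0,"rx":0,"ry":0,"rz":0,"hand":0},{"dx":-0.03,"dy":0,"dz":0,"rx":0,"ry":0,"rz":0,"hand":0},{"dx":-0.03,"dy":0,"dz":0,"rx":0,"ry":0,"rz":0,"hand":0},{"dx":0,"dy":0,"dz":0,"rx":0,"ry":0,"rz":0,"hand":0}]'| grep -E "posi|cont"; python3 up.py
python3 - <<'E'
from h import *
im=snap('top'); ex=np.array([np.cos(.0135),np.sin(.0135),0]); ey=np.array([-ex[1],ex[0],0]); st=np.array([.5459,.1184,0])
a=np.linspace(0,2*np.pi,60)
for nm,y,z in(('seated',0,.126),('on base',0,.132),('neigh',.112,.126)):
    u=proj(im,[st+ex*.049*np.cos(t)+ey*(y+.049*np.sin(t))+[0,0,z] for t in a]); print(nm,u.min(0).round(1),u.max(0).round(1))
E
```

```text
position: [0.5432, -0.0439, 0.0765]
contact_force: [0.1, -0.2, -0.2]
box 244 208 107 53 ell [296.7 234.1] [ 62.  110.1] world [0.5438 0.1762] rel seat -0.0013 0.0578
box 412 195 38 97 ell [433.2 243.8] [ 37.9 107.6] world [ 0.5314 -0.0861] rel seat -0.0173 -0.2043
seated [301.4 208.7] [352.  259.3]
on base [301.2 208.4] [352.2 259.4]
neigh [243.8 208.1] [294.2 258.6]
```

Run:
```python
from h import *
im=snap('side'); hsv=cv2.cvtColor(im['frame'],cv2.COLOR_RGB2HSV)
ex=np.array([np.cos(.0135),np.sin(.0135),0]); ey=np.array([-ex[1],ex[0],0]); st=np.array([.5459,.1184,0])
a=np.radians(np.arange(-110,-40,15))  # front-right part of the wall, facing the camera
for nm,y,zs in(('neigh',.112,(.008,)),('tin',.0025,(.008,.014))):
  for t in a:
    w=[st+ex*.049*np.cos(t)+ey*(y+.049*np.sin(t))+[0,0,z] for z in np.linspace(.0,.14,141)]
    u=proj(im,w).round().astype(int); h=hsv[u[:,1],u[:,0]]
    b=[k for k in range(141) if h[k,1]>80 and 8<h[k,0]<22 and 25<k<90]; wh=[k for k in range(141) if h[k,1]<60 and h[k,2]>90]
    print(nm,int(np.degrees(t)),'px',u[60],'band z mm',(b[0],b[-1]) if b else None,'white z',(wh[0],wh[-1]) if wh else None)
```

```text
neigh -110 px [287 187] band z mm None white z (3, 140)
neigh -95 px [293 186] band z mm None white z (0, 140)
neigh -80 px [298 184] band z mm None white z (0, 140)
neigh -65 px [302 182] band z mm None white z (0, 140)
neigh -50 px [305 180] band z mm None white z (0, 140)
tin -110 px [308 215] band z mm (51, 66) white z (9, 140)
tin -95 px [315 214] band z mm None white z (9, 140)
tin -80 px [320 212] band z mm None white z (10, 140)
tin -65 px [325 210] band z mm None white z (8, 52)
tin -50 px [328 206] band z mm (52, 57) white z (37, 49)
```

Run:
```python
from h import *
im=snap('side'); hsv=cv2.cvtColor(im['frame'],cv2.COLOR_RGB2HSV)
ex=np.array([np.cos(.0135),np.sin(.0135),0]); ey=np.array([-ex[1],ex[0],0]); st=np.array([.5459,.1184,0])
for deg in(-120,-105,-90):
    t=np.radians(deg); c=st+ex*.049*np.cos(t)+ey*(.0025+.049*np.sin(t))
    u0=proj(im,[c+[0,0,.06]])[0]; x=int(round(u0[0])); 
    zz=np.linspace(-.01,.145,400); v=proj(im,[c+[0,0,z] for z in zz])[:,1]
    print(deg,x,[(round(1e3*float(np.interp(-r,-v[::-1][::-1],zz))),int(hsv[r,x,0]),int(hsv[r,x,1]),int(hsv[r,x,2])) for r in range(int(v.min()),int(v.max())+1,1)][::-1])
# neighbour top rim far side vs prediction
```

```text
-120 304 [(-9, 17, 106, 132), (-7, 18, 106, 130), (-4, 18, 105, 129), (-1, 17, 104, 128), (2, 18, 107, 138), (4, 18, 107, 170), (7, 17, 96, 193), (10, 16, 59, 187), (13, 16, 24, 181), (15, 16, 16, 177), (18, 18, 17, 176), (21, 17, 20, 176), (23, 18, 26, 178), (26, 20, 34, 181), (29, 20, 37, 181), (31, 20, 37, 181), (34, 20, 37, 181), (37, 21, 37, 181), (39, 20, 37, 181), (42, 21, 37, 181), (45, 20, 34, 180), (47, 21, 37, 178), (50, 18, 54, 169), (52, 16, 96, 154), (55, 16, 123, 147), (57, 15, 126, 146), (60, 16, 127, 147), (62, 15, 124, 148), (65, 16, 104, 154), (68, 17, 65, 166), (70, 20, 39, 177), (73, 20, 36, 179), (75, 20, 34, 179), (77, 20, 36, 179), (80, 20, 36, 179), (82, 20, 36, 179), (85, 20, 35, 180), (87, 22, 36, 179), (90, 20, 37, 180), (92, 20, 36, 179), (95, 20, 35, 180), (97, 21, 37, 180), (99, 20, 35, 181), (102, 20, 35, 180), (104, 19, 31, 180), (107, 20, 26, 179), (109, 18, 17, 177), (111, 18, 14, 176), (114, 19, 16, 177), (116, 19, 16, 177), (118, 19, 16, 174), (121, 18, 15, 165), (123, 15, 15, 167), (125, 15, 14, 177), (128, 19, 16, 179), (130, 18, 16, 202), (132,
[... 1830 characters left out ...]
36, 56), (61, 11, 37, 55), (64, 13, 31, 57), (67, 15, 26, 60), (69, 13, 27, 65), (72, 10, 21, 72), (74, 13, 22, 80), (77, 13, 21, 87), (79, 12, 14, 90), (82, 10, 17, 92), (84, 15, 16, 93), (86, 15, 21, 95), (89, 18, 26, 100), (91, 19, 34, 104), (94, 21, 38, 106), (96, 21, 38, 106), (99, 20, 36, 106), (101, 19, 38, 106), (103, 19, 38, 106), (106, 21, 32, 105), (108, 20, 29, 106), (111, 19, 19, 106), (113, 15, 19, 106), (115, 15, 19, 106), (118, 19, 20, 104), (120, 17, 17, 104), (122, 19, 20, 101), (125, 17, 18, 99), (127, 15, 20, 103), (129, 19, 19, 106), (132, 19, 18, 116), (134, 20, 18, 127), (136, 19, 16, 127), (138, 19, 17, 121), (141, 17, 15, 117), (143, 15, 17, 119), (145, 19, 16, 124)]
```

The visible wall spans z ≈ 10 to 131 mm, the full height. So the tin hasn't dropped yet: it leans with its leading edge in the seat and its trailing edge still on the base. I'll go back and nudge it a few more millimetres.

```bash
python3 -m pendant '[{"dx":0.03,"dy":-0.0005,"dz":0.003,"rx":0,"ry":0,"rz":0,"hand":0},{"dx":0.03,"dy":-0.0005,"dz":0.003,"rx":0,"ry":0,"rz":0,"hand":0},{"dx":0.025,"dy":-0.0005,"dz":0,"rx":0,"ry":0,"rz":0,"hand":0},{"dx":0.01,"dy":-0.0005,"dz":0,"rx":0,"ry":0,"rz":0,"hand":0},{"dx":0.005,"dy":0,"dz":0,"rx":0,"ry":0,"rz":0,"hand":0},{"dx":0.002,"dy":0,"dz":0,"rx":0,"ry":0,"rz":0,"hand":0},{"dx":0,"dy":0,"dz":0,"rx":0,"ry":0,"rz":0,"hand":0}]'| grep -E "posi|cont"; python3 -m pendant '[{"dx":0.001,"dy":0,"dz":0,"rx":0,"ry":0,"rz":0,"hand":0},{"dx":0.001,"dy":0,"dz":0,"rx":0,"ry":0,"rz":0,"hand":0},{"dx":0,"dy":0,"dz":0,"rx":0,"ry":0,"rz":0,"hand":0}]'| grep -E "posi|cont"; python3 -m pendant '[{"dx":0.0005,"dy":0,"dz":0,"rx":0,"ry":0,"rz":0,"hand":0},{"dx":0.0005,"dy":0,"dz":0,"rx":0,"ry":0,"rz":0,"hand":0},{"dx":0,"dy":0,"dz":0,"rx":0,"ry":0,"rz":0,"hand":0}]'| grep -E "posi|cont"; python3 fin.py
```

```text
position: [0.5484, 0.0625, 0.0706]
contact_force: [-0.6, -2.0, -0.7]
position: [0.5489, 0.0638, 0.0708]
contact_force: [-0.4, -4.0, 1.3]
position: [0.5488, 0.0655, 0.0708]
contact_force: [-0.8, -3.4, 0.8]
212 [(309, 320), (330, 343), (346, 399)]
218 [(303, 319), (330, 399)]
224 [(300, 319), (330, 342), (345, 399)]
230 [(300, 319), (329, 342), (345, 399)]
236 [(300, 319), (329, 342), (345, 399)]
242 [(300, 322), (329, 342), (345, 399)]
248 [(302, 324), (345, 399)]
```

```bash
sed -i 's/300:400\])\[0\]+300/270:400])[0]+270/' fin.py; python3 -m pendant '[{"dx":0.0005,"dy":0,"dz":0,"rx":0,"ry":0,"rz":0,"hand":0},{"dx":0.0005,"dy":0,"dz":0,"rx":0,"ry":0,"rz":0,"hand":0},{"dx":0,"dy":0,"dz":0,"rx":0,"ry":0,"rz":0,"hand":0}]'| grep -E "posi|cont"; python3 fin.py | sed -n 3,5p; python3 -m pendant '[{"dx":0.0005,"dy":0,"dz":0,"rx":0,"ry":0,"rz":0,"hand":0},{"dx":0.0005,"dy":0,"dz":0,"rx":0,"ry":0,"rz":0,"hand":0},{"dx":0,"dy":0,"dz":0,"rx":0,"ry":0,"rz":0,"hand":0}]'| grep -E "posi|cont"; python3 fin.py | sed -n 3,5p
```

```text
position: [0.5489, 0.0663, 0.0708]
contact_force: [-1.1, -6.1, 1.8]
224 [(270, 291), (299, 318), (329, 341), (344, 399)]
230 [(270, 294), (297, 318), (328, 341), (344, 399)]
236 [(270, 294), (297, 318), (328, 341), (344, 399)]
position: [0.5491, 0.0667, 0.071]
contact_force: [-0.7, -7.1, 4.6]
224 [(270, 291), (299, 318), (328, 340), (344, 399)]
230 [(270, 294), (297, 318), (328, 339), (343, 399)]
236 [(270, 294), (297, 318), (328, 340), (343, 399)]
```

```bash
python3 -m pendant '[{"dx":-0.004,"dy":0,"dz":0,"rx":0,"ry":0,"rz":0,"hand":0},{"dx":-0.03,"dy":0,"dz":0,"rx":0,"ry":0,"rz":0,"hand":0},{"dx":-0.03,"dy":0,"dz":0,"rx":0,"ry":0,"rz":0,"hand":0},{"dx":-0.03,"dy":0,"dz":0,"rx":0,"ry":0,"rz":0,"hand":0},{"dx":0,"dy":0,"dz":0,"rx":0,"ry":0,"rz":0,"hand":0}]'| grep -E "posi|cont"; python3 fin.py
cat > prof.py <<'E'
from h import *
im=snap('side'); hsv=cv2.cvtColor(im['frame'],cv2.COLOR_RGB2HSV).astype(float)
ex=np.array([np.cos(.0135),np.sin(.0135),0]); ey=np.array([-ex[1],ex[0],0]); st=np.array([.5459,.1184,0])
for deg in(-150,-135,-120,-105,-90):
    t=np.radians(deg); c=st+ex*.049*np.cos(t)+ey*(.049*np.sin(t)); zz=np.linspace(-.01,.145,311)
    u=proj(im,[c+[0,0,z] for z in zz]); S=cv2.remap(hsv[:,:,1].astype(np.float32),u[:,0].astype(np.float32),u[:,1].astype(np.float32),cv2.INTER_LINEAR).ravel()
    d=np.diff(cv2.GaussianBlur(S.reshape(-1,1),(1,9),0).ravel()); k=np.where((np.abs(d)>1.2)&(np.abs(d)==np.array([np.abs(d)[max(0,i-8):i+9].max() for i in range(len(d))])))[0]
    print(deg,[(round(zz[i]*1e3,1),'+' if d[i]>0 else '-') for i in k])
E
python3 prof.py
```

```text
position: [0.5421, -0.029, 0.0701]
contact_force: [0.8, -0.3, 0.5]
212 [(270, 282), (315, 338)]
218 [(270, 288), (308, 346)]
224 [(270, 293), (304, 350)]
230 [(270, 294), (302, 351)]
236 [(270, 294), (302, 352)]
242 [(270, 293), (303, 350)]
248 [(270, 290), (306, 348)]
-150 [(np.float64(11.0), '-'), (np.float64(21.5), '+'), (np.float64(48.5), '+'), (np.float64(61.5), '-'), (np.float64(101.0), '-')]
-135 [(np.float64(10.5), '-'), (np.float64(21.5), '+'), (np.float64(48.0), '+'), (np.float64(62.5), '-'), (np.float64(102.0), '-')]
-120 [(np.float64(10.5), '-'), (np.float64(21.5), '+'), (np.float64(48.0), '+'), (np.float64(63.0), '-'), (np.float64(102.0), '-')]
-105 [(np.float64(12.0), '-'), (np.float64(48.5), '+'), (np.float64(57.5), '-'), (np.float64(91.0), '+'), (np.float64(101.5), '-')]
-90 [(np.float64(11.5), '-'), (np.float64(20.0), '+'), (np.float64(64.0), '-')]
```

After backing off, the tin settled. The band dropped about 4 mm, uniformly round the wall, and the top edges (301.5–352.5 px) match the seated prediction (301.4–352.0 px). One last check for rest, then hand in.

```bash
python3 -m pendant '[{"dx":-0.01,"dy":0,"dz":-0.02,"rx":0,"ry":0,"rz":0,"hand":0},{"dx":0,"dy":0,"dz":-0.03,"rx":0,"ry":0,"rz":0,"hand":0},{"dx":0,"dy":0,"dz":-0.03,"rx":0,"ry":0,"rz":0,"hand":0},{"dx":0,"dy":0,"dz":0,"rx":0,"ry":0,"rz":0,"hand":0},{"dx":0,"dy":0,"dz":0,"rx":0,"ry":0,"rz":0,"hand":0}]'; python3 fin.py | sed -n 4,5p; python3 prof.py | sed -n 2,3p; python3 up.py; python3 -c "
from rig import manip
print(manip.sign_off())"
```

```text
clock: 35.63
position: [0.5429, -0.0346, 0.1521]
ee_rot: [-0.001, 0.732, 0.681, 0.002]
contact_force: [-0.2, -0.6, -0.3]
width: -0.0002
gripper_force: 0.0
230 [(270, 294), (302, 351)]
236 [(270, 293), (302, 351)]
-135 [(np.float64(11.0), '-'), (np.float64(21.5), '+'), (np.float64(48.0), '+'), (np.float64(63.0), '-'), (np.float64(101.5), '-')]
-120 [(np.float64(12.5), '-'), (np.float64(21.5), '+'), (np.float64(47.5), '+'), (np.float64(63.0), '-'), (np.float64(102.0), '-')]
box 426 260 22 32 ell [436.4 274.7] [24.  40.2] world [ 0.4728 -0.0921] rel seat -0.0759 -0.2095
box 302 209 51 51 ell [326.8 234.3] [50.4 50.5] world [0.5448 0.1182] rel seat -0.0011 -0.0002
box 244 209 53 50 ell [269.8 233.9] [50.3 53.9] world [0.5428 0.2279] rel seat -0.0016 0.1095
box 433 195 17 63 ell [445.5 228.4] [24.1 68.4] world [ 0.5616 -0.1099] rel seat 0.0126 -0.2285
the job is handed in; nothing more can be done
None
```

The job is handed in at about 36 s, no verdict returned: by my last measurements the tin stands in the empty seat about 1 mm off centre, the other tin stayed in its seat, and the highest measured tool force was about 21 N.

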